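Snap the burnishing stick into its rack clip

TASK

Roll the six-sided wooden burnishing stick over on the bench, one flat at a time, until its grooved face is on top. Then pick it up and press its two round necks into the free spring clip of the sloping tool rack, groove facing straight out of the clip: push until it snaps home, stop pushing at once, so that the clip is not strained, and let go. Leave the spool, jar, hammer and cup where they are.

Things in the scene. Friction and masses are not known exactly. Their poses are not given: they have to be found in the camera images.
- stick: brown wooden stick, 160 mm long, 0.1 to 0.2 kg: its middle 84 mm is a regular hexagon, 36 mm across flats (41.6 across corners); beyond are round-ended necks, 26 mm thick, 38 mm long. It lies loose on one flat, roughly along world y. One flat bears a black groove line 9 mm wide. Origin: centre of the stick. y axis: along its length; z axis: out through the grooved face. Ends are alike.
- groove (a point): middle of the stick's grooved face. It starts two flats (120 degrees) from the top, on the side away from the robot, so it comes up by rolling two flats towards the robot (20.8 mm each). Pushed level, the stick tends to slide: push its side corner (18 mm up) with a fingertip that also rises, in an arc about the opposite bottom edge; past 30 degrees it falls onto the next flat.
- rack: fixed plywood tool rack, 200 mm wide, its board sloping up away from the robot at 35 degrees. Origin on the bench; x axis level, pointing up-slope, y level along the clip, z up. A round-handled tool is fixed across the board 112 mm up-slope of the clip; it stands less than 35 mm above the board.
- seat (a point): where the stick's centre lies when home in the rack's free spring clip, about 107 mm above the bench when the clip is not pushed. z axis: straight out of the clip, square to the board: up and towards the robot, 35 degrees from vertical. y axis: the direction in which the stick lies, level; x up-slope. Beds carry its necks 13 mm below this point; the board is 55 mm below it.
- mouth (a point): 24 mm out from the seat along its z: the stick, coming in along -z, meets the jaws with its necks when its centre is about here. They resist up to a peak of about 10 to 18 N, reached when the necks are 15 to 21 mm short of home; then they close over the necks and draw them in. The necks can turn in the clip. It may sit up to 8 mm off the middle along the clip.
- jaw_pair (a point): one of the two pairs of sprung steel jaws, 61 mm from the middle on either side along y, 18 mm wide; between the pairs is room for the hexagon and the fingers. Rounded lips leave a 15 mm gap and reach 15 mm above the seat (along z). The whole clip stands on springs and yields along -z when pushed: from about 5 N on, 1.8 N per mm, to a hard stop after 8 mm; it comes back when the push ends.
- spool: bystander, leave alone: a white thread spool, 54 mm wide, 68 mm high; origin at the middle of its underside
- jar: bystander, leave alone: an amber jar, 60 mm wide, 75 mm high; origin at the middle of its underside
- hammer: bystander, leave alone: a hammer lying on the bench; origin at the middle of its underside
- cup: bystander, leave alone: an open steel cup, 80 mm wide, 100 mm high; origin at the middle of its underside
There are look-alikes about, which are no part of the job. Several things have the shape of the stick; the one meant has the colours described above.

How it is judged:
On the way:
1. the stick lies on the bench with its grooved face on top (angle between stick's own z axis and vertical below 0.12 rad and height (world z) of stick below 0.024 m and linear speed of stick below 0.03 m/s), for 0.2 s.
At the end, for the whole second after the job is handed in: The stick is home in the clip and at rest, untouched: its centre within 4 mm of the seat point in depth, 5 mm across and 12 mm along the clip, its grooved face facing straight out (within 0.26 rad), its length along the clip (within 0.12 rad) (z of stick in the frame of seat between -0.004 and 0.004 m and x of stick in the frame of seat between -0.005 and 0.005 m and y of stick in the frame of seat between -0.012 and 0.012 m and angle between the z axis of stick and the z axis of seat, either way round below 0.26 rad and angle between the y axis of stick and the y axis of seat, either way round below 0.12 rad and angle between stick's own z axis and vertical below 1.2 rad and linear speed of stick below 0.02 m/s and contact force between the fingers and stick below 0.2 N).
It fails at once if the stick is pressed on the rack and its clip with more than 60 N (contact force between stick and rack above 60 N).
It fails at once if a bystander is moved more than 30 mm (distance of any of spool, jar, hammer, cup from where it was at the start of the episode above 0.03 m).
It also fails if it takes over 67 s, if anything falls off the work surface, if the arm or the gripper's body presses on something with over 40 N, if the wrist force passes 120 N, or if a joint passes its speed limit or range.

ROBOT

A 6-joint arm with a two-finger parallel gripper is mounted at the origin on the work surface. World frame = base frame: x ahead of the robot, y to its left, z up, the work surface at z = 0. Lengths are in m, angles in rad, forces in N, time in s.
With the tool pointing down it reaches from about 0.4 to 0.825 m from the base axis. Payload 7 kg.
Tool frame: the origin (TCP) lies at the very end of the fingers, on their centre line; the grasp point (between the pads) lies 19 mm behind it; z points along the fingers, y is the direction in which the jaws open and shut (so a half turn about z gives the same grasp; the last joint's range is limited). The gripper opens to 88 mm and grips with 3 to 60 N. Pads are 19 mm wide; open, the fingers measure 130 mm over their backs; the gripper's body (78 mm by 193 mm) begins 47 mm behind the grasp point.
Start: joints at [-1.003, 0.359, 0.012, 0, -1.224, -0.288], TCP at [0.186, -0.649, 0.205] pointing down, gripper open.
Joint ranges: [-3.07, 3.07], [-1.43, 2.12], [-1.02, 1.25], [-3.03, 1.67], [-3.05, -0], [-3.03, 3.03]. Speed limits (rad/s): [2.39, 2.39, 3.01, 3.14, 3.14, 3.14].

INTERFACE

Orientations are given as [roll, pitch, yaw] about the fixed x, y, z axes, in that order (R = Rz(yaw) Ry(pitch) Rx(roll)).
In Python, from station import arm, eyes, job, outline_of gives the robot as it stands.
- The arm moves only by the tool apply_moves, never from a script. Its argument "moves" is a list of rows, each a list of 5 numbers: the opening, from -1 (shut) to 1 (fully open), then the shift along the tool's x, y, z in m, then the turn about the tool's z in rad. A call has 1 to 12 rows; each row shifts and turns the commanded pose from where the row before left it, along the tool's axes as they then stand; what a row does not reach is not made up. A row lasts 1/12 s, in which the tool goes at most 41.7 mm and 7.16 degrees, less where a joint would pass 70% of its speed; a pose out of reach is approached as far as the arm can. A call with a gripper value outside its range is refused whole. The fingers move at their own pace and stop on an object; "newtons" is the grip in N (left out, the last holds). Time passes only in rows, so rows that do not move let the fingers close. It gives the time, the measured TCP pose, the force and the opening at its end, in the units of the state.
- arm.get_state(): the state, without advancing time (a new reading comes with each control period).
- eyes.grab_frame(name): name is "side" or "top" or "wrist"; returns a dict with "color" (400x640x3 uint8, red, green, blue), "z_map" (400x640 float32, m along the optical axis (not along the pixel's ray), 0 where there is no reading), "camera_matrix" (3x3 intrinsics, pixels), "extrinsics" (4x4, takes a point from camera to world coordinates). Camera axes: x right, y up, looking along -z (the intrinsics and any distortion apply to the point x, -y, -z); pixel columns grow to the right and rows downward; lengths in m; the calibration is good to about 2 mm. A picture is of the moment at which its call begins.
- job.job_done(): hands the job in, once; it reports no verdict.
Trained networks look in a picture, given as the dict that the camera call returned (one of the last four; its "shot" number tells which), for a name from the list of things; names that differ only in an ending like _2 or _b are one class to them, and where a whole thing is asked for, a point or a joint stands for the part that bears it (a point fixed in the world has none). Each returns a list of dicts, best first, with "score" (0 to 1); they miss things now and then, are a little off and sometimes report something else, mostly with a low value. They report only what shows in the picture. A call takes as long as a camera call. They do not tell look-alikes from the thing itself.
- outline_of(label, picture): "region" (400x640 bool, what is visible of it) and "extent" ([left, top, right, bottom] in pixels, round what is visible of it).
The state is a dict: "t": time; "q": joint angles; "qd": joint speeds; "joint_efforts": joint torques, N m; "eef_pos": TCP position; "ee_rot": TCP orientation; "force": force on the tool from outside, world axes, zero at the start; "moment": the same for the moment, N m; "width": finger opening in m.
Only numpy, scipy, OpenCV 4.12 (cv2) and the standard library are available. Lean on these libraries where they do the work, as an engineer would, in place of code of your own. Each camera call takes 0.05 s, during which the arm holds its last target.

## Working session

There is one attempt and no reset: what is moved stays moved. The work goes in short steps, Python scripts to look and compute and a tool call to move; the robot and the scene stay as the last step left them, time stands still between calls to the robot, and variables do not carry over. Pictures are saved under pics/ and viewed, and the job is handed in when it is done.

Besides the shell and the picture viewer there is one more tool, called after "Call:" as name([rows], argument=value, ...), one row to a line, values as JSON. apply_moves: Moves the arm, as the interface text tells. Its arguments: {"type":"object","properties":{"moves":{"type":"array","items":{"type":"array","items":{"type":"number"}}},"newtons":{"type":"number"}},"required":["moves"]}

```bash
ls; mkdir -p pics
cat > h.py <<'E'
import numpy as np,cv2
from station import arm,eyes,job,outline_of
def save(n,c): cv2.imwrite('pics/'+n+'.png',cv2.cvtColor(c,cv2.COLOR_RGB2BGR))
def pts(f):
    K=f["camera_matrix"];z=f["z_map"];v,u=np.mgrid[:400,:640]
    x=(u-K[0,2])/K[0,0]*z;y=(v-K[1,2])/K[1,1]*z
    P=np.stack([x,-y,-z,np.ones_like(z)],-1)@f["extrinsics"].T
    P=P[...,:3];P[z<=0]=np.nan
    return P
E
python3 - <<'E'
from h import *
print(arm.get_state())
for n in("top","side","wrist"):
    f=eyes.grab_frame(n);save(n+'0',f["color"]);np.savez('pics/'+n+'0.npz',**{k:f[k] for k in("color","z_map","camera_matrix","extrinsics")})
    print(n,f.keys(),f["camera_matrix"],f["extrinsics"])
    P=pts(f)
    for l in("stick","rack","spool","jar","hammer","cup"):
        for o in outline_of(l,f):
            print(n,l,round(o["score"],2),o["extent"],np.nanmedian(P[o["region"]],0).round(3))
E
```

```text
pics
{'t': 0.0, 'q': array([-1.00291348e+00,  3.59359782e-01,  1.10590888e-02, -3.35389391e-04,
       -1.22412801e+00, -2.88143129e-01]), 'qd': array([ 0.00050331,  0.00103969,  0.0005772 ,  0.00036421, -0.00060104,
       -0.00067606]), 'joint_efforts': array([-6.23352043e-04, -5.82719493e+01,  2.93066007e+01,  6.99758694e+00,
        6.94809831e-03, -1.70301364e-04]), 'eef_pos': array([ 0.18621384, -0.64824945,  0.20404302]), 'ee_rot': array([ 3.13993798e+00, -1.61626135e-04, -2.86196701e+00]), 'force': array([0.70237659, 0.2986964 , 0.46582196]), 'moment': array([ 0.03106982,  0.01594488, -0.0068476 ]), 'width': 0.0874628678117548}
top dict_keys(['color', 'z_map', 'camera_matrix', 'extrinsics', 'shot']) [[378.22243846   0.         315.51773037]
 [  0.         378.22243846 197.05412705]
 [  0.           0.           1.        ]] [[ 0.02442647  0.99289732 -0.11643997  0.37539511]
 [-0.99968311  0.02496869  0.00320011 -0.0130693 ]
 [ 0.00608474  0.11632491  0.99319258  1.1903677 ]
 [ 0.          0.          0.          1.        ]]
top stick 0.94 [364.9, 252.3, 380.9, 302.9] [ 0.274
[... 1436 characters left out ...]
 303.0, 295.4] [0.577 0.207 0.085]
side hammer 0.62 [365.4, 116.4, 427.5, 149.8] [ 0.552 -0.465  0.023]
side cup 0.76 [166.8, 292.0, 203.3, 333.7] [0.582 0.457 0.065]
side cup 0.27 [273.7, 179.3, 295.8, 210.3] [0.641 0.012 0.051]
wrist dict_keys(['color', 'z_map', 'camera_matrix', 'extrinsics', 'shot']) [[347.87667082   0.         314.03823976]
 [  0.         347.87667082 202.81392352]
 [  0.           0.           1.        ]] [[-2.75524262e-01 -9.25124286e-01 -2.61211480e-01  1.16145459e-01]
 [ 9.61293983e-01 -2.65013168e-01 -7.53783751e-02 -6.69651959e-01]
 [ 5.09883419e-04 -2.71869596e-01  9.62333966e-01  3.83788925e-01]
 [ 0.00000000e+00  0.00000000e+00  0.00000000e+00  1.00000000e+00]]
```

View pics/top0.png

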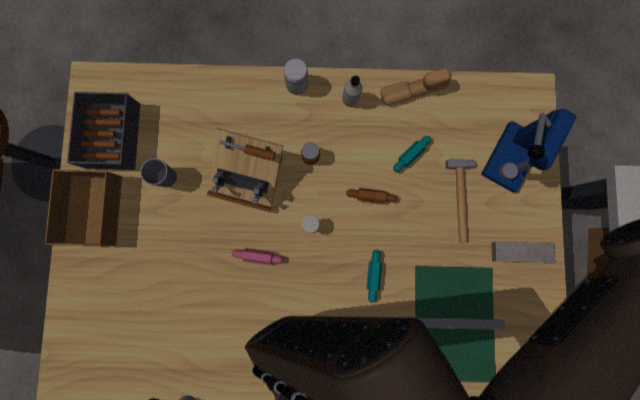

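View pics/side0.png

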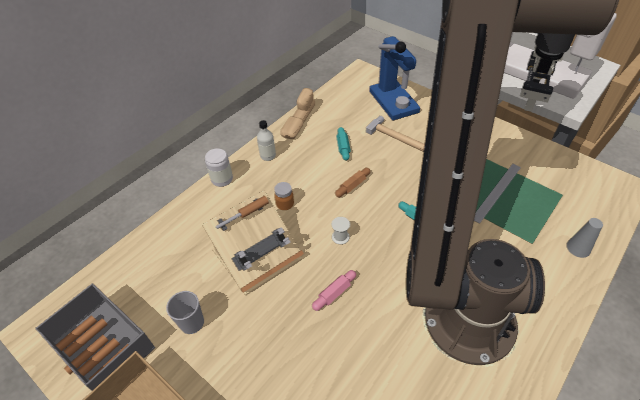

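The brown stick is at about (372,195) in the top view, and the rack at (245,170) with its free clip near the lower edge. Next I'll measure both.

```bash
cat > m.py <<'E'
from h import *
for n in("top0","side0"):
    f=dict(np.load('pics/'+n+'.npz'));P=pts(f);c=f["color"]
    big=lambda a,s:cv2.resize(a,None,fx=s,fy=s,interpolation=cv2.INTER_CUBIC)
    r=(200,125,90,95) if n[0]=='t' else (195,185,120,115)
    save(n+'rack',big(c[r[1]:r[1]+r[3],r[0]:r[0]+r[2]],6))
    r=(340,180,65,30) if n[0]=='t' else (325,155,55,50)
    save(n+'stick',big(c[r[1]:r[1]+r[3],r[0]:r[0]+r[2]],10))
    m=(np.abs(P[...,0]-.52)<.09)&(np.abs(P[...,1]+.188)<.12)&(P[...,2]>.008)&(P[...,2]<.05)
    Q=P[m];
    q=Q[Q[:,2]>.02];e=q[:,:2];mm=(e.max(0)+e.min(0))/2
    rect=cv2.minAreaRect((e*1000).astype(np.float32));print(n,'stick',len(Q),mm,e.mean(0),rect,np.percentile(Q[:,2],[50,90,98]))
    # board plane by RANSAC
    m=(np.abs(P[...,0]-.59)<.15)&(np.abs(P[...,1]-.2)<.13)&(P[...,2]>.015)
    Q=P[m];rng=np.random.default_rng(0);best=None
    for i in range(800):
        a,b,d=Q[rng.choice(len(Q),3,False)];nn=np.cross(b-a,d-a);l=np.linalg.norm(nn)
        if l<1e-5: continue
        nn/=l
        if abs(nn[2])>.9 or abs(nn[2])<.7: continue
        k=np.abs((Q-a)@nn)<.003
        if best is None or k.sum()>best.sum(): best=k
    I=Q[best];ce=I.mean(0);nn=np.linalg.svd(I-ce)[2][2];nn*=np.sign(nn[2]);print('plane',nn,ce,np.degrees(np.arccos(nn[2])),'yaw',np.degrees(np.arctan2(-nn[1],-nn[0])),best.sum(),len(Q))
E
python3 m.py
```

```text
top0 stick 574 [ 0.55431294 -0.1969203 ] [ 0.52426701 -0.19349578] ((533.3754272460938, -213.93411254882812), (94.13853454589844, 189.06610107421875), 26.82583236694336) [0.03053042 0.03676977 0.03885914]
plane [-0.55473173  0.13377819  0.82120405] [0.58894628 0.19493634 0.08913027] 34.79449350239753 yaw -13.558470517996028 2572 4574
side0 stick 431 [ 0.55495713 -0.19483784] [ 0.5234509  -0.18798329] ((533.9254150390625, -211.39962768554688), (93.49516296386719, 187.71771240234375), 26.587738037109375) [0.03039926 0.03835194 0.040461  ]
plane [-0.56033934  0.13633878  0.81696484] [0.58759715 0.20532178 0.08460538] 35.21789292161769 yaw -13.675170757533344 2862 5526
```

View pics/top0rack.png

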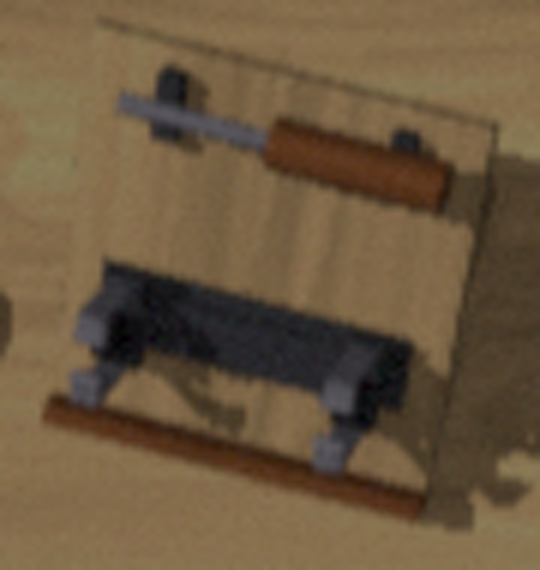

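View pics/side0rack.png

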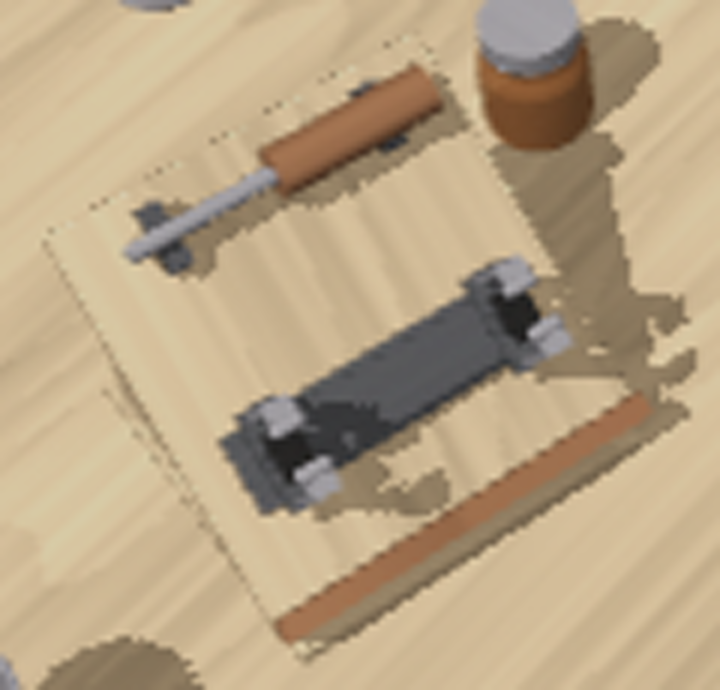

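View pics/top0stick.png

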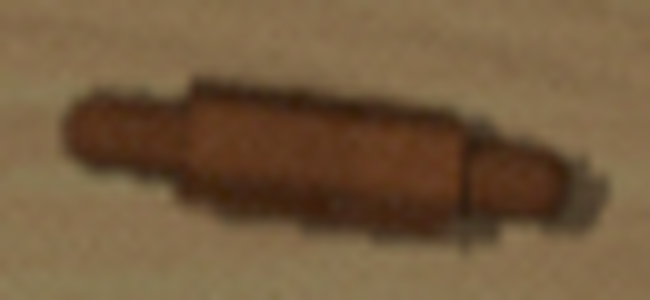

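View pics/side0stick.png

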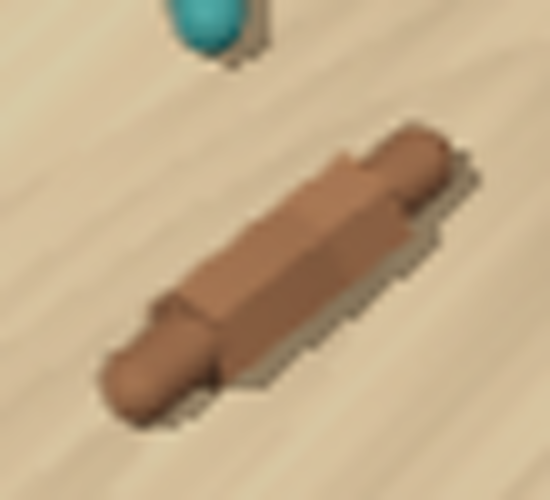

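```bash
cat >> h.py <<'E'
def stickpose(f,c0,rad=.12,extra=None):
    """brown mask pts above bench near c0 -> centre/axis by minAreaRect on the silhouette-ish points"""
    P=pts(f);hsv=cv2.cvtColor(f["color"],cv2.COLOR_RGB2HSV)
    m=(np.hypot(P[...,0]-c0[0],P[...,1]-c0[1])<rad)&(hsv[...,0]<15)&(hsv[...,1]>125)&(P[...,2]>.006)
    m=cv2.morphologyEx(m.astype(np.uint8),cv2.MORPH_OPEN,np.ones((2,2)))
    n,l,s,_=cv2.connectedComponentsWithStats(m);k=1+np.argmax(s[1:,4]);m=l==k
    return m,P[m]
def axisfit(Q):
    q=Q[:,:2];c=q.mean(0);v=np.linalg.svd(q-c)[2][0];v*=np.sign(v[1])
    t=(q-c)@v;n=np.array([v[1],-v[0]]);w=(q-c)@n
    return c+v*(t.max()+t.min())/2,np.degrees(np.arctan2(-v[0],v[1])),np.ptp(t),(w.min(),w.max())
E
cat > m2.py <<'E'
from h import *
for n in("top0","side0"):
    f=dict(np.load('pics/'+n+'.npz'))
    m,Q=stickpose(f,(.52,-.188));q=Q[Q[:,2]>.022]
    print(n,len(Q),axisfit(Q),axisfit(q),np.percentile(Q[:,2],[2,50,98]))
    T=Q[(Q[:,2]>.034)];print('top flat',len(T),axisfit(T),np.median(T[:,2]))
    # rack
    P=pts(f);nn=np.array([-.5575,.135,.819]);nn/=np.linalg.norm(nn)
    psi=np.radians(-13.6);xl=np.array([np.cos(psi),np.sin(psi),0]);yl=np.array([-np.sin(psi),np.cos(psi),0])
    zs=np.array([-np.sin(np.radians(35))*xl[0],-np.sin(np.radians(35))*xl[1],np.cos(np.radians(35))]);xs=np.cross(yl,zs)
    c0=np.array([.589,.195,.0885])
    L=np.stack([(P-c0)@xs,(P-c0)@yl,(P-c0)@zs],-1)
    reg=(np.abs(L[...,0])<.2)&(np.abs(L[...,1])<.13)&(L[...,2]>-.02)&(P[...,2]>.012)
    b=reg&(np.abs(L[...,2])<.004)
    print('board w med',np.median(L[b][:,2]),'u',np.percentile(L[b][:,0],[.5,99.5]),'v',np.percentile(L[b][:,1],[.5,99.5]))
    j=reg&(L[...,2]>.05)&(L[...,0]<.05)
    J=L[j];print(len(J))
    for s in(-1,1):
        k=J[J[:,1]*s>0]
        print(s,len(k),'u',np.percentile(k[:,0],[0,5,50,95,100]).round(4),'v',np.percentile(k[:,1],[0,5,50,95,100]).round(4),'w',np.percentile(k[:,2],[50,95,100]).round(4))
    print(c0,xs,yl,zs)
    np.set_printoptions(suppress=True)
    idx=np.argwhere(j)
    if n=='side0': print(np.c_[idx,(J*1000).round(0)][::3].astype(int).tolist())
E
python3 m2.py
```

```text
top0 471 (array([ 0.51698988, -0.19636671]), np.float64(-5.648428743783475), np.float64(0.15999712775967428), (np.float64(-0.01703030386997495), np.float64(0.02061032267454302))) (array([ 0.51875006, -0.19161581]), np.float64(-5.255103049031523), np.float64(0.15013512676890806), (np.float64(-0.01654056131972167), np.float64(0.01900299175291022))) [-0.00012253  0.03185243  0.03908783]
top flat 179 (array([ 0.51916668, -0.2022917 ]), np.float64(-5.325518277835771), np.float64(0.1062483071069527), (np.float64(-0.01215697669518755), np.float64(0.01254733956072737))) 0.036210696963145717
board w med 0.0005042306190917461 u [-0.11076021  0.09300531] v [-0.0976723   0.10031362]
155
-1 78 u [-0.0711 -0.0681 -0.0352 -0.0218 -0.0213] v [-0.0666 -0.066  -0.0594 -0.0524 -0.0511] w [0.0685 0.0714 0.0739]
1 77 u [-0.0705 -0.0687 -0.0343 -0.0219 -0.0211] v [0.0548 0.0557 0.0614 0.0695 0.0705] w [0.068  0.072  0.0737]
[0.589  0.195  0.0885] [ 0.79618384 -0.19261714  0.57357644] [0.23514211 0.971961   0.        ] [-0.55749393  0.13487198  0.81915204]Traceback (most recent call last):
  File "m2.py", line 5, in <module>
    print(n,len(Q),axisfit(Q),axisfit(q),np.percentile(Q[:,2],[2,50,98]))
                   ~~~~~~~^^^
  File "h.py", line 18, in axisfit
    q=Q[:,:2];c=q.mean(0);v=np.linalg.svd(q-c)[2][0];v*=np.sign(v[1])
                            ~~~~~~~~~~~~~^^^^^
    u, s, vh = gufunc(a, signature=signature)
               ~~~~~~^^^^^^^^^^^^^^^^^^^^^^^^
    raise LinAlgError("SVD did not converge")
numpy.linalg.LinAlgError: SVD did not converge
```

```bash
sed -i 's/hsv\[...,1\]>125/hsv[...,1]>sat/; s/extra=None/sat=125/' h.py; sed -i "s/stickpose(f,(.52,-.188))/stickpose(f,(.52,-.188),.12,125 if n[0]=='t' else 95)/; /idx/d" m2.py; python3 m2.py
python3 - <<'E'
from h import *
f=dict(np.load('pics/side0.npz'));h=cv2.cvtColor(f["color"],cv2.COLOR_RGB2HSV);print(h[180:184,345:355].reshape(-1,3)[::4],h[200,300])
E
```

```text
top0 471 (array([ 0.51698988, -0.19636671]), np.float64(-5.648428743783475), np.float64(0.15999712775967428), (np.float64(-0.01703030386997495), np.float64(0.02061032267454302))) (array([ 0.51875006, -0.19161581]), np.float64(-5.255103049031523), np.float64(0.15013512676890806), (np.float64(-0.01654056131972167), np.float64(0.01900299175291022))) [-0.00012253  0.03185243  0.03908783]
top flat 179 (array([ 0.51916668, -0.2022917 ]), np.float64(-5.325518277835771), np.float64(0.1062483071069527), (np.float64(-0.01215697669518755), np.float64(0.01254733956072737))) 0.036210696963145717
board w med 0.0005042306190917461 u [-0.11076021  0.09300531] v [-0.0976723   0.10031362]
155
-1 78 u [-0.0711 -0.0681 -0.0352 -0.0218 -0.0213] v [-0.0666 -0.066  -0.0594 -0.0524 -0.0511] w [0.0685 0.0714 0.0739]
1 77 u [-0.0705 -0.0687 -0.0343 -0.0219 -0.0211] v [0.0548 0.0557 0.0614 0.0695 0.0705] w [0.068  0.072  0.0737]
[0.589  0.195  0.0885] [ 0.79618384 -0.19261714  0.57357644] [0.23514211 0.971961   0.        ] [-0.55749393  0.13487198  0.81915204]
[[ 18  80 202]
 [ 13 130 161]
 [ 13 129 158]
 [ 13 129 162]
 [ 13 129 160]
 [ 13 128 163]
 [ 13 128 161]
 [ 12 133 134]
 [ 13 130 163]
 [ 12 132 145]] [ 18  84 143]Traceback (most recent call last):
  File "m2.py", line 5, in <module>
    print(n,len(Q),axisfit(Q),axisfit(q),np.percentile(Q[:,2],[2,50,98]))
                   ~~~~~~~^^^
  File "h.py", line 18, in axisfit
    q=Q[:,:2];c=q.mean(0);v=np.linalg.svd(q-c)[2][0];v*=np.sign(v[1])
                            ~~~~~~~~~~~~~^^^^^
    u, s, vh = gufunc(a, signature=signature)
               ~~~~~~^^^^^^^^^^^^^^^^^^^^^^^^
    raise LinAlgError("SVD did not converge")
numpy.linalg.LinAlgError: SVD did not converge
```

```bash
sed -i 's/return m,P\[m\]/Q=P[m];return m,Q[np.isfinite(Q[:,0])]/' h.py; python3 m2.py | tail -9
```

```text
1 77 u [-0.0705 -0.0687 -0.0343 -0.0219 -0.0211] v [0.0548 0.0557 0.0614 0.0695 0.0705] w [0.068  0.072  0.0737]
[0.589  0.195  0.0885] [ 0.79618384 -0.19261714  0.57357644] [0.23514211 0.971961   0.        ] [-0.55749393  0.13487198  0.81915204]
side0 384 (array([ 0.51461541, -0.1969926 ]), np.float64(-6.5727640389270485), np.float64(0.17388622373147805), (np.float64(-0.014772133240017494), np.float64(0.01619329622888179))) (array([ 0.51688727, -0.18687546]), np.float64(-6.896735850914307), np.float64(0.15248848718553162), (np.float64(-0.015954266153345557), np.float64(0.014852946562665068))) [-0.00118989  0.02884928  0.0396862 ]
top flat 107 (array([ 0.51894794, -0.18680263]), np.float64(-5.3235514404659305), np.float64(0.12980656672095525), (np.float64(-0.01100563273091807), np.float64(0.00961213697465411))) 0.03650212956088361
board w med -0.0005450074719451169 u [-0.10592126  0.09536551] v [-0.09718979  0.10123862]
154
-1 75 u [-0.0668 -0.0653 -0.036  -0.0207 -0.0194] v [-0.0678 -0.0656 -0.0577 -0.0514 -0.0506] w [0.0679 0.0727 0.0736]
1 79 u [-0.0671 -0.0656 -0.0509 -0.0204 -0.0192] v [0.055  0.0564 0.0631 0.0697 0.0714] w [0.0677 0.0716 0.0724]
[0.589  0.195  0.0885] [ 0.79618384 -0.19261714  0.57357644] [0.23514211 0.971961   0.        ] [-0.55749393  0.13487198  0.81915204]
```

```bash
cat >> h.py <<'E'
def plan(target,yaw,n,op=1.0,start=None):
    s=arm.get_state();p=np.array(s["eef_pos"]) if start is None else np.array(start[:3]);y=s["ee_rot"][2] if start is None else start[3]
    d=(np.array(target)-p)/n;dy=((yaw-y+np.pi)%(2*np.pi)-np.pi)/n;rows=[]
    for i in range(n):
        # shift along axes before this row's turn
        a=np.array([np.cos(y),np.sin(y),0]);b=np.array([np.sin(y),-np.cos(y),0])
        rows.append([op,round(float(d@a),4),round(float(d@b),4),round(float(-d[2]),4),round(float(-dy),4)]);y+=dy
    print(rows)
def st():
    s=arm.get_state();print('t',round(s["t"],2),'pos',s["eef_pos"].round(4),'rot',s["ee_rot"].round(4),'F',s["force"].round(1),'w',round(s["width"],4),'q',s["q"].round(2))
E
python3 -c "
from h import *
plan([.519,-.192,.14],-1.670,15)"
```

```text
[[1.0, -0.0297, 0.0231, 0.0043, -0.0795], [1.0, -0.0315, 0.0207, 0.0043, -0.0795], [1.0, -0.033, 0.0181, 0.0043, -0.0795], [1.0, -0.0343, 0.0155, 0.0043, -0.0795], [1.0, -0.0355, 0.0127, 0.0043, -0.0795], [1.0, -0.0364, 0.0098, 0.0043, -0.0795], [1.0, -0.037, 0.0069, 0.0043, -0.0795], [1.0, -0.0375, 0.004, 0.0043, -0.0795], [1.0, -0.0377, 0.001, 0.0043, -0.0795], [1.0, -0.0376, -0.002, 0.0043, -0.0795], [1.0, -0.0373, -0.005, 0.0043, -0.0795], [1.0, -0.0368, -0.0079, 0.0043, -0.0795], [1.0, -0.0361, -0.0108, 0.0043, -0.0795], [1.0, -0.0351, -0.0137, 0.0043, -0.0795], [1.0, -0.0339, -0.0164, 0.0043, -0.0795]]
```

Call:
apply_moves([
  [1,-0.03,0.023,0.0043,-0.08],
  [1,-0.0315,0.0205,0.0043,-0.08],
  [1,-0.033,0.018,0.0043,-0.08],
  [1,-0.034,0.0155,0.0043,-0.08],
  [1,-0.0355,0.0125,0.0043,-0.08],
  [1,-0.0365,0.01,0.0043,-0.08],
  [1,-0.037,0.007,0.0043,-0.08],
  [1,-0.0375,0.004,0.0043,-0.08],
  [1,-0.0375,0.001,0.0043,-0.08],
  [1,-0.0375,-0.002,0.0043,-0.08],
  [1,-0.037,-0.005,0.0043,-0.08],
  [1,-0.037,-0.008,0.0043,-0.08],
])

```text
t: 2.05
eef_pos: [0.4523, -0.2817, 0.1536]
ee_rot: [-3.141, 0.0, -1.898]
force: [1.0, 0.2, -0.2]
width: 0.0877
```

```bash
python3 -c "
from h import *
st();plan([.519,-.192,.14],-1.670,5)"
```

```text
t 2.05 pos [ 0.4523 -0.2817  0.1536] rot [-3.1408  0.     -1.8978] F [ 1.   0.2 -0.2] w 0.0877 q [-0.19  0.17 -0.38  0.   -1.03 -0.14]
[[1.0, -0.0213, -0.0069, 0.0027, -0.0456], [1.0, -0.0209, -0.0078, 0.0027, -0.0456], [1.0, -0.0206, -0.0088, 0.0027, -0.0456], [1.0, -0.0201, -0.0097, 0.0027, -0.0456], [1.0, -0.0197, -0.0106, 0.0027, -0.0456]]
```

Call:
apply_moves([
  [1,-0.021,-0.007,0.003,-0.046],
  [1,-0.021,-0.008,0.003,-0.046],
  [1,-0.0205,-0.009,0.003,-0.046],
  [1,-0.02,-0.0095,0.003,-0.046],
  [1,-0.0195,-0.0105,0.003,-0.046],
  [1,0,0,0,0],
])

```text
t: 2.55
eef_pos: [0.5204, -0.1921, 0.1379]
ee_rot: [-3.141, 0.0, -1.667]
force: [-0.4, -0.2, 0.1]
width: 0.0872
```

```bash
python3 -c "
from h import *
st()
f=eyes.grab_frame('wrist');save('w1',f['color'])
for s in (125,100):
  m,Q=stickpose(f,(.519,-.192),.12,s);print(len(Q),axisfit(Q),axisfit(Q[Q[:,2]>.022]))
  T=Q[Q[:,2]>.034];print(axisfit(T),np.median(T[:,2]))
  a=f['color'].copy();a[m]=(0,255,0);save('w1m%d'%s,a)
"
```

```text
t 2.55 pos [ 0.5204 -0.1921  0.1379] rot [-3.1413e+00  1.0000e-04 -1.6667e+00] F [-0.4 -0.2  0.1] w 0.0872 q [-0.    0.22 -0.35 -0.   -1.   -0.1 ]
6235 (array([ 0.52323853, -0.18687244]), np.float64(-5.598543515951622), np.float64(0.16718133253862405), (np.float64(-0.021305569008217163), np.float64(0.020237652255268364))) (array([ 0.52322572, -0.19299973]), np.float64(-5.707650821874508), np.float64(0.15499510919400422), (np.float64(-0.018170060605738107), np.float64(0.018700030979285943)))
(array([ 0.52351557, -0.19250862]), np.float64(-5.813198145523191), np.float64(0.08349896354112221), (np.float64(-0.011768531642149024), np.float64(0.011549977914919084))) 0.035077068957560464
6260 (array([ 0.52324306, -0.18687174]), np.float64(-5.582007508179708), np.float64(0.1671820101633999), (np.float64(-0.021319220666293926), np.float64(0.020235444298259346))) (array([ 0.52324549, -0.19300221]), np.float64(-5.682685173274176), np.float64(0.15499130130618952), (np.float64(-0.018193387756799292), np.float64(0.018690255710696376)))
(array([ 0.52351527, -0.19250848]), np.float64(-5.814344079371091), np.float64(0.08349903681279422), (np.float64(-0.011769027252811492), np.float64(0.01154995727364214))) 0.0350772543647509
```

View pics/w1.png

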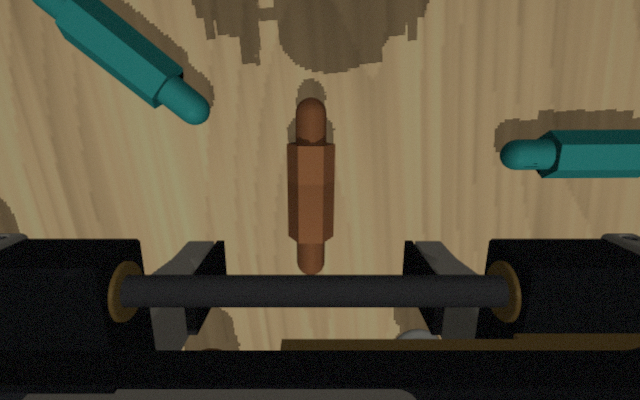

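View pics/w1m100.png

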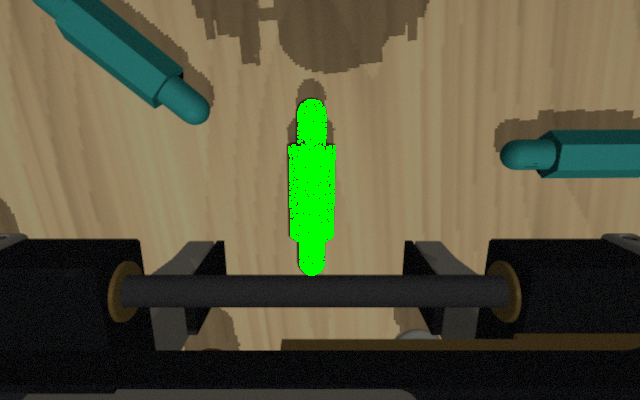

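Call:
apply_moves([
  [1,0,-0.001,0.03,0],
  [1,0,-0.001,0.04,0],
  [1,0,0,0.03,0],
  [1,0,0,0.02,0],
  [1,0,0,0.008,0],
  [1,0,0.005,0,0],
  [1,0,0.005,0,0],
  [1,0,0.005,0,0],
  [1,0,0.004,0,0],
  [1,0,0,0,0],
])

```text
t: 3.43
eef_pos: [0.5012, -0.1927, 0.0118]
ee_rot: [-3.14, 0.0, -1.672]
force: [-0.6, 0.3, 0.4]
width: 0.0877
```

```bash
python3 -c "
from h import *
st()
f=eyes.grab_frame('wrist');save('w2',f['color'])
m,Q=stickpose(f,(.519,-.192),.12,100);print(len(Q),axisfit(Q))
import math
R=.0360
pr=(0,0)
for th in range(0,61,5):
  a=math.radians(30+th);x=.0312-R*math.cos(a);z=R*math.sin(a)-.018;print(th,round(x,4),round(z,4),'d',round(x-pr[0],4),round(z-pr[1],4));pr=(x,z)
"
```

```text
t 3.43 pos [ 0.5012 -0.1927  0.0118] rot [-3.1396e+00  3.0000e-04 -1.6720e+00] F [-0.6  0.3  0.4] w 0.0877 q [-0.    0.34 -0.53 -0.   -0.7  -0.1 ]
11103 (array([ 0.51818676, -0.22505841]), np.float64(-4.526231503030224), np.float64(0.09178408603941682), (np.float64(-0.01922185100889579), np.float64(0.02281131498561308)))
0 0.0 -0.0 d 0.0 -0.0
5 0.0017 0.0026 d 0.0017 0.0026
10 0.0036 0.0051 d 0.0019 0.0025
15 0.0057 0.0075 d 0.0021 0.0023
20 0.0081 0.0096 d 0.0023 0.0021
25 0.0106 0.0115 d 0.0025 0.0019
30 0.0132 0.0132 d 0.0026 0.0017
35 0.016 0.0146 d 0.0028 0.0015
40 0.0189 0.0158 d 0.0029 0.0012
45 0.0219 0.0168 d 0.003 0.0009
50 0.0249 0.0175 d 0.0031 0.0007
55 0.0281 0.0179 d 0.0031 0.0004
60 0.0312 0.018 d 0.0031 0.0001
```

View pics/w2.png

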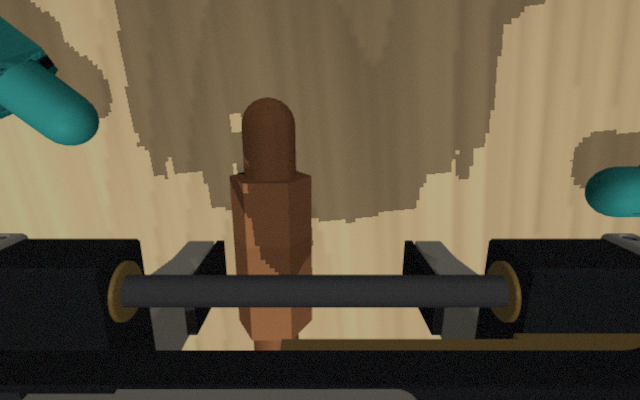

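Call:
apply_moves([
  [1,0,0.0035,0,0],
  [1,0,0.0018,-0.0024,0],
  [1,0,0.002,-0.0025,0],
  [1,0,0.0022,-0.0023,0],
  [1,0,0.0023,-0.0021,0],
  [1,0,0.0026,-0.0019,0],
  [1,0,0.0027,-0.0016,0],
  [1,0,0.003,-0.0014,0],
  [1,0,0.003,-0.0012,0],
  [1,0,0,0,0],
  [1,0,0,0,0],
])

```text
t: 4.4
eef_pos: [0.4784, -0.1904, 0.0259]
ee_rot: [-3.141, 0.0, -1.672]
force: [0.0, -0.6, 0.5]
width: 0.0874
```

```bash
python3 -c "
from h import *
st()
f=eyes.grab_frame('wrist');save('w3',f['color'])
f=eyes.grab_frame('side');save('s3',cv2.resize(f['color'][140:240,290:450],None,fx=5,fy=5))
"
```

```text
t 4.4 pos [ 0.4784 -0.1904  0.0259] rot [-3.1414  0.     -1.6718] F [ 0.  -0.6  0.5] w 0.0874 q [ 0.    0.29 -0.56  0.   -0.72 -0.1 ]
```

View pics/w3.png

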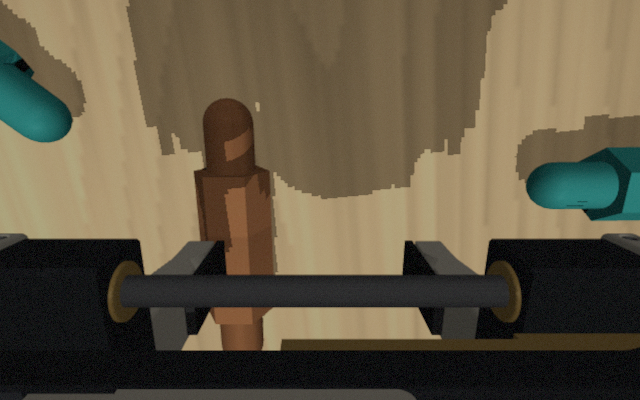

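View pics/s3.png

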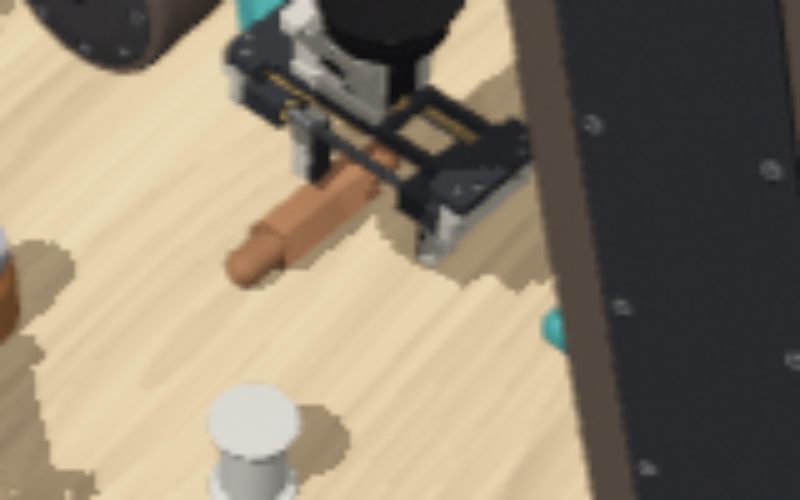

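```bash
python3 -c "
from h import *
f=eyes.grab_frame('wrist')
m,Q=stickpose(f,(.51,-.192),.12,100);P=pts(f)
T=Q[Q[:,2]>.033];print(axisfit(T),np.median(T[:,2]))
print((P[210,185:285:4]*1000).round(0).tolist())
save('w3c',cv2.resize(f['color'][90:360,170:300],None,fx=2.2,fy=2.2,interpolation=cv2.INTER_CUBIC))
"
```

```text
(array([ 0.5195602 , -0.20747005]), np.float64(-2.060647225042765), np.float64(0.05490770236100341), (np.float64(-0.03317984730407003), np.float64(0.014585589374941288))) 0.035012887081015964
[[557.0, -209.0, -1.0], [nan, nan, nan], [552.0, -209.0, -1.0], [550.0, -209.0, -1.0], [538.0, -215.0, 24.0], [533.0, -217.0, 32.0], [530.0, -218.0, 34.0], [528.0, -218.0, 36.0], [526.0, -218.0, 35.0], [524.0, -217.0, 35.0], [521.0, -217.0, 37.0], [520.0, -217.0, 35.0], [518.0, -216.0, 34.0], [516.0, -216.0, 35.0], [514.0, -216.0, 35.0], [512.0, -216.0, 35.0], [510.0, -215.0, 33.0], [508.0, -215.0, 32.0], [507.0, -213.0, 28.0], [505.0, -213.0, 26.0], [504.0, -211.0, 22.0], [502.0, -210.0, 19.0], [503.0, -204.0, -1.0], [500.0, -204.0, -0.0], [498.0, -203.0, -2.0]]
```

View pics/w3c.png

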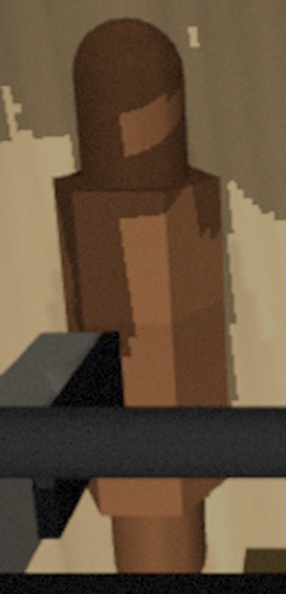

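```bash
python3 -c "
from h import *
f=eyes.grab_frame('wrist');P=pts(f)
for r in (245,252,260,270,310,320,330): print(r,[(c,(P[r,c]*1000).round(0).tolist()) for c in range(184,284,8)])
f=eyes.grab_frame('side');P=pts(f);save('s4',cv2.resize(f['color'][160:210,325:385],None,fx=10,fy=10,interpolation=cv2.INTER_CUBIC))
"
```

```text
245 [(184, [562.0, -187.0, -0.0]), (192, [533.0, -208.0, 56.0]), (200, [530.0, -207.0, 56.0]), (208, [526.0, -207.0, 57.0]), (216, [524.0, -205.0, 52.0]), (224, [522.0, -203.0, 47.0]), (232, [521.0, -198.0, 35.0]), (240, [517.0, -197.0, 35.0]), (248, [513.0, -197.0, 35.0]), (256, [510.0, -194.0, 29.0]), (264, [507.0, -192.0, 24.0]), (272, [503.0, -189.0, 18.0]), (280, [502.0, -180.0, -1.0])]
252 [(184, [534.0, -208.0, 64.0]), (192, [530.0, -208.0, 65.0]), (200, [527.0, -207.0, 64.0]), (208, [525.0, -206.0, 61.0]), (216, [521.0, -205.0, 61.0]), (224, [522.0, -200.0, 48.0]), (232, [522.0, -194.0, 35.0]), (240, [518.0, -193.0, 35.0]), (248, [514.0, -193.0, 35.0]), (256, [511.0, -190.0, 30.0]), (264, [507.0, -187.0, 24.0]), (272, [504.0, -185.0, 18.0]), (280, [502.0, -176.0, -1.0])]
260 [(184, [531.0, -208.0, 73.0]), (192, [nan, nan, nan]), (200, [527.0, -205.0, 67.0]), (208, [522.0, -205.0, 69.0]), (216, [522.0, -201.0, 61.0]), (224, [522.0, -196.0, 50.0]), (232, [523.0, -189.0, 34.0]), (240, [519.0, -189.0, 35.0]), (248, [514.0, -188.0, 35.0]), (256, [511.0, -185.0, 29.0]), (264, [508.
[... 957 characters left out ...]
8.0]), (208, [557.0, -131.0, -1.0]), (216, [538.0, -154.0, 35.0]), (224, [533.0, -153.0, 35.0]), (232, [529.0, -154.0, 36.0]), (240, [524.0, -152.0, 35.0]), (248, [520.0, -152.0, 35.0]), (256, [516.0, -150.0, 33.0]), (264, [520.0, -127.0, -2.0]), (272, [514.0, -127.0, -1.0]), (280, [508.0, -127.0, 0.0])]
330 [(184, [527.0, -190.0, 95.0]), (192, [525.0, -188.0, 92.0]), (200, [564.0, -124.0, -0.0]), (208, [559.0, -123.0, -2.0]), (216, [554.0, -122.0, -2.0]), (224, [538.0, -141.0, 26.0]), (232, [532.0, -143.0, 30.0]), (240, [527.0, -142.0, 29.0]), (248, [523.0, -141.0, 28.0]), (256, [519.0, -138.0, 25.0]), (264, [521.0, -119.0, -2.0]), (272, [515.0, -119.0, -1.0]), (280, [510.0, -118.0, -1.0])]
```

View pics/s4.png

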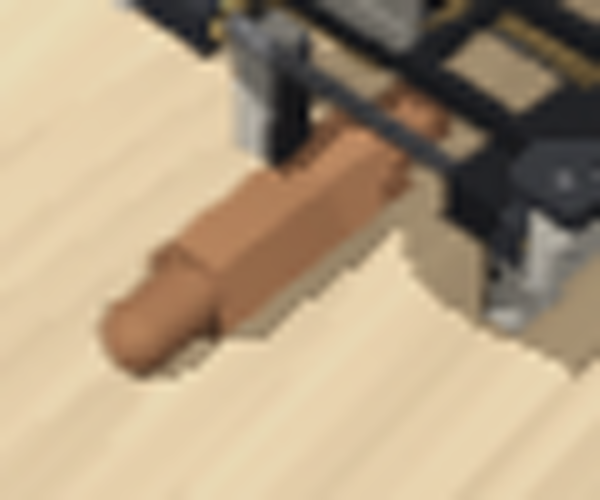

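```bash
python3 -c "
from h import *
f=eyes.grab_frame('side');P=pts(f)
for r in range(168,182): print(r,[(c,tuple((P[r,c]*1000).round(0).tolist()),f['color'][r,c].tolist()) for c in range(347,360,2)])
"
```

```text
168 [(347, (588.0, -247.0, -1.0), [227, 205, 168]), (349, (538.0, -189.0, 77.0), [134, 129, 121]), (351, (528.0, -186.0, 86.0), [100, 96, 91]), (353, (524.0, -191.0, 85.0), [26, 25, 28]), (355, (495.0, -160.0, 128.0), [40, 40, 41]), (357, (488.0, -160.0, 133.0), [58, 57, 59]), (359, (483.0, -164.0, 132.0), [105, 95, 83])]
169 [(347, (585.0, -243.0, -2.0), [225, 204, 167]), (349, (538.0, -189.0, 73.0), [175, 169, 156]), (351, (530.0, -188.0, 79.0), [100, 96, 90]), (353, (524.0, -191.0, 80.0), [26, 24, 26]), (355, (523.0, -200.0, 73.0), [23, 23, 24]), (357, (486.0, -158.0, 132.0), [56, 54, 52]), (359, (483.0, -164.0, 128.0), [61, 60, 61])]
170 [(347, (581.0, -237.0, 1.0), [228, 206, 169]), (349, (535.0, -185.0, 74.0), [175, 169, 157]), (351, (528.0, -186.0, 77.0), [116, 112, 105]), (353, (524.0, -192.0, 75.0), [26, 25, 27]), (355, (524.0, -202.0, 67.0), [24, 24, 24]), (357, (556.0, -260.0, -2.0), [128, 112, 89]), (359, (479.0, -158.0, 131.0), [62, 60, 60])]
171 [(347, (579.0, -235.0, -0.0), [229, 207, 171]), (349, (536.0, -186.0, 67.0), [175, 169, 157]), (351, (527.0, -185.0, 74.0), [1
[... 2754 characters left out ...]
 (359, (509.0, -206.0, 31.0), [153, 108, 76])]
180 [(347, (536.0, -178.0, 32.0), [183, 135, 98]), (349, (530.0, -179.0, 35.0), [178, 129, 91]), (351, (522.0, -180.0, 39.0), [176, 127, 90]), (353, (519.0, -187.0, 35.0), [176, 127, 90]), (355, (512.0, -188.0, 40.0), [150, 105, 74]), (357, (511.0, -197.0, 32.0), [144, 102, 72]), (359, (509.0, -206.0, 26.0), [152, 107, 75])]
181 [(347, (531.0, -170.0, 38.0), [179, 129, 92]), (349, (525.0, -173.0, 38.0), [179, 129, 92]), (351, (519.0, -175.0, 41.0), [177, 128, 91]), (353, (514.0, -180.0, 40.0), [166, 119, 84]), (355, (510.0, -184.0, 39.0), [145, 102, 71]), (357, (510.0, -196.0, 29.0), [144, 101, 71]), (359, (509.0, -206.0, 21.0), [151, 107, 75])]
```

```bash
python3 -c "
from h import *
st()
for n in('side','top','wrist'):
  f=eyes.grab_frame(n);P=pts(f)
  s=arm.get_state();p=s['eef_pos'];y=s['ee_rot'][2]
  a=np.array([np.cos(y),np.sin(y),0]);b=np.array([np.sin(y),-np.cos(y),0])
  d=P-p;L=np.stack([d@a,d@b,d[...,2]],-1)
  sat=cv2.cvtColor(f['color'],cv2.COLOR_RGB2HSV)[...,1]
  for lo,hi in((-.075,-.03),(.03,.075)):
    m=(abs(L[...,0])<.016)&(L[...,1]>lo)&(L[...,1]<hi)&(L[...,2]>-.02)&(L[...,2]<.06)&(sat<60)
    Q=L[m]
    if len(Q): print(n,lo,len(Q),'min z',np.sort(Q[:,2])[:8].round(3),'y',np.percentile(Q[:,1],[0,10,50,90,100]).round(4),'x',np.percentile(Q[:,0],[0,50,100]).round(4))
  if n=='side':
    save('s5',cv2.resize(f['color'][150:220,330:450],None,fx=6,fy=6,interpolation=cv2.INTER_CUBIC))
"
```

```text
t 4.7 pos [ 0.4786 -0.1904  0.0256] rot [ 3.1414 -0.     -1.6718] F [0.1 0.6 0.7] w 0.0878 q [ 0.    0.29 -0.56 -0.   -0.72 -0.1 ]
side -0.075 57 min z [0.024 0.024 0.027 0.027 0.028 0.028 0.03  0.03 ] y [-0.0625 -0.0585 -0.0482 -0.044  -0.0416] x [-0.0142 -0.0082  0.0098]
side 0.03 29 min z [0.025 0.026 0.026 0.03  0.03  0.03  0.031 0.031] y [0.0459 0.0482 0.0552 0.059  0.0602] x [-0.0136 -0.0104  0.0107]
wrist -0.075 1272 min z [0.023 0.023 0.023 0.024 0.024 0.024 0.024 0.024] y [-0.0616 -0.0583 -0.0517 -0.0442 -0.0433] x [-0.0079  0.0118  0.0128]
wrist 0.03 1228 min z [0.021 0.021 0.022 0.022 0.022 0.022 0.023 0.024] y [0.0435 0.0447 0.0516 0.0581 0.0617] x [-0.0088  0.0117  0.0126]
```

View pics/s5.png

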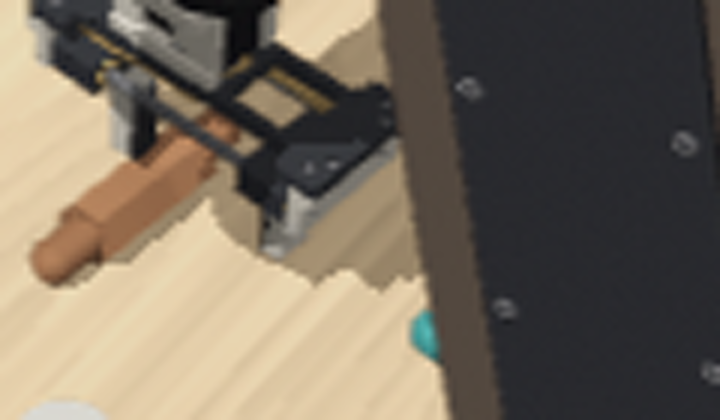

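Call:
apply_moves([
  [1,0,0,-0.02,0],
  [1,0,-0.01,-0.02,0],
  [0.2,0,-0.02,-0.01,0],
  [0.2,0,-0.015,0,0],
  [0.2,0,0,0,0],
  [0.2,0,0,0,0],
  [0.2,0,0,0,0],
])

```text
t: 5.43
eef_pos: [0.5223, -0.1948, 0.0752]
ee_rot: [3.14, 0.0, -1.672]
force: [-0.1, 0.3, 0.1]
width: 0.0596
```

```bash
cat > tip.py <<'E'
from h import *
st()
for n in('side','wrist'):
  f=eyes.grab_frame(n);P=pts(f)
  s=arm.get_state();p=s['eef_pos'];y=s['ee_rot'][2];w=s['width']/2
  a=np.array([np.cos(y),np.sin(y),0]);b=np.array([np.sin(y),-np.cos(y),0])
  d=P-p;L=np.stack([d@a,d@b,d[...,2]],-1)
  sat=cv2.cvtColor(f['color'],cv2.COLOR_RGB2HSV)[...,1]
  for lo,hi in((-w-.03,-w+.01),(w-.01,w+.03)):
    m=(abs(L[...,0])<.016)&(L[...,1]>lo)&(L[...,1]<hi)&(L[...,2]>-.02)&(L[...,2]<.06)&(sat<60)
    Q=L[m]
    if len(Q): print(n,lo,len(Q),'min z',np.sort(Q[:,2])[:8].round(3),'y',np.percentile(Q[:,1],[0,10,50,90,100]).round(4),'x',np.percentile(Q[:,0],[0,50,100]).round(4))
save('wt',f['color'])
m,Q=stickpose(f,(.51,-.192),.12,100)
T=Q[Q[:,2]>.033];print('stick',axisfit(T),np.median(T[:,2]))
E
python3 tip.py
```

```text
t 5.43 pos [ 0.5223 -0.1948  0.0752] rot [ 3.1402e+00  1.0000e-04 -1.6721e+00] F [-0.1  0.3  0.1] w 0.0596 q [-0.01  0.29 -0.42 -0.   -0.87 -0.1 ]
side -0.058203993560416584 62 min z [0.023 0.027 0.027 0.028 0.029 0.029 0.029 0.029] y [-0.0501 -0.0469 -0.0339 -0.0296 -0.0283] x [-0.0139 -0.0077  0.011 ]
side 0.01820399356041659 43 min z [0.026 0.028 0.028 0.028 0.029 0.031 0.031 0.032] y [0.0317 0.0355 0.0433 0.0463 0.0483] x [-0.0135 -0.0092  0.0083]
wrist -0.05717037509262084 1152 min z [0.021 0.024 0.025 0.025 0.025 0.025 0.025 0.026] y [-0.0453 -0.0425 -0.0366 -0.0294 -0.0279] x [-0.0071  0.0118  0.0128]
wrist 0.017170375092620843 1154 min z [0.021 0.021 0.022 0.022 0.022 0.022 0.023 0.023] y [0.028  0.0294 0.0362 0.0424 0.0454] x [-0.0084  0.0118  0.0126]
stick (array([ 0.52332553, -0.19497612]), np.float64(-5.846607571708499), np.float64(0.07920981063945615), (np.float64(-0.01225468193155121), np.float64(0.012482882010984617))) 0.0350365114391757
```

View pics/wt.png

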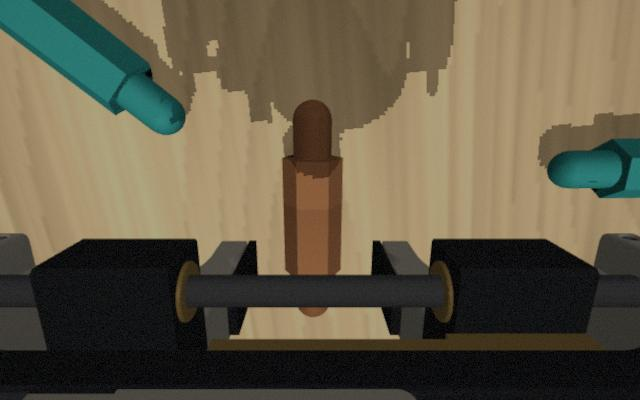

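Call:
apply_moves([
  [1,0,0,0,0],
  [1,0,0,0,0],
  [1,0,0,0.02,0],
  [1,0,0,0.025,0],
  [1,0,0,0.015,0],
  [1,0,0,0.01,0],
  [1,0,0,0.005,0],
  [1,0,0,0,0],
])

```text
t: 6.2
eef_pos: [0.5227, -0.1949, -0.0001]
ee_rot: [3.14, -0.0, -1.672]
force: [0.0, 0.4, 0.6]
width: 0.0877
```

```bash
python3 tip.py; python3 -c "
from h import *
f=eyes.grab_frame('side');save('s6',cv2.resize(f['color'][150:220,320:440],None,fx=6,fy=6,interpolation=cv2.INTER_CUBIC))"
```

```text
t 6.2 pos [ 5.227e-01 -1.949e-01 -1.000e-04] rot [ 3.1399e+00 -2.0000e-04 -1.6718e+00] F [0.  0.4 0.6] w 0.0877 q [-0.01  0.39 -0.49  0.   -0.7  -0.1 ]
side -0.07372348205937926 56 min z [0.022 0.023 0.023 0.026 0.026 0.028 0.028 0.028] y [-0.0603 -0.0575 -0.0465 -0.0438 -0.0427] x [-0.0157 -0.0085  0.0097]
side 0.03372348205937925 31 min z [-0.002 -0.002  0.002  0.024  0.026  0.026  0.027  0.028] y [0.0378 0.0477 0.0558 0.0606 0.0619] x [-0.0141 -0.0091  0.0087]
wrist -0.07362684271505579 1300 min z [0.022 0.022 0.022 0.023 0.023 0.024 0.024 0.024] y [-0.0615 -0.058  -0.0512 -0.0436 -0.043 ] x [-0.008   0.0118  0.0127]
wrist 0.03362684271505578 1297 min z [0.02  0.021 0.022 0.022 0.022 0.022 0.022 0.022] y [0.0438 0.0445 0.0516 0.0584 0.0621] x [-0.0085  0.0117  0.0127]
stick (array([ 0.52136737, -0.21423955]), np.float64(-5.82219845111193), np.float64(0.04081926061059661), (np.float64(-0.012034351951553276), np.float64(0.012032380292587842))) 0.035031211161618864
```

View pics/s6.png

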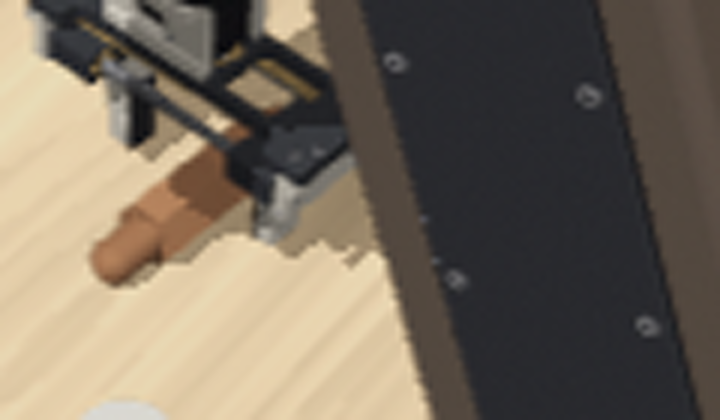

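Call:
apply_moves([
  [1,0,0,0.005,0],
  [1,0,0,0.005,0],
  [1,0,0,0.003,0],
  [1,0,0,0,0],
])

```text
t: 6.68
eef_pos: [0.5227, -0.1949, -0.0129]
ee_rot: [3.141, 0.0, -1.672]
force: [-0.4, -0.3, 0.4]
width: 0.0878
```

```bash
python3 tip.py
```

```text
t 6.68 pos [ 0.5227 -0.1949 -0.0129] rot [ 3.1405e+00  1.0000e-04 -1.6720e+00] F [-0.4 -0.3  0.4] w 0.0878 q [-0.01  0.41 -0.5  -0.   -0.67 -0.1 ]
side -0.07395353792340219 52 min z [0.013 0.027 0.027 0.029 0.029 0.03  0.031 0.032] y [-0.0625 -0.058  -0.047  -0.0441 -0.04  ] x [-0.0136 -0.0089  0.0076]
side 0.03395353792340219 31 min z [0.013 0.014 0.017 0.022 0.025 0.025 0.027 0.027] y [0.039  0.0463 0.0555 0.0588 0.0598] x [-0.0154 -0.0101  0.0137]
wrist -0.07374693245370648 1383 min z [0.022 0.022 0.023 0.023 0.023 0.023 0.023 0.023] y [-0.0616 -0.0581 -0.0509 -0.0438 -0.0431] x [-0.0082  0.0118  0.0128]
wrist 0.03374693245370648 1344 min z [0.02  0.021 0.021 0.021 0.021 0.021 0.022 0.022] y [0.0436 0.0442 0.0513 0.0581 0.0618] x [-0.0088  0.0117  0.0127]
stick (array([ 0.52113648, -0.21762304]), np.float64(-6.2532618003334335), np.float64(0.03423035001086264), (np.float64(-0.012107231532572394), np.float64(0.012302705883620388))) 0.035039370350247054
```

Call:
apply_moves([
  [1,0,0.008,0,0],
  [1,0,0.008,0,0],
  [1,0,0.005,0,0],
  [1,0,0.003,0,0],
  [1,0,0.0018,-0.0024,0],
  [1,0,0.002,-0.0025,0],
  [1,0,0.0022,-0.0023,0],
  [1,0,0.0023,-0.0021,0],
  [1,0,0.0026,-0.0019,0],
  [1,0,0.0027,-0.0016,0],
  [1,0,0.003,-0.0014,0],
  [1,0,0,0,0],
])

```text
t: 7.78
eef_pos: [0.4822, -0.1908, 0.0022]
ee_rot: [3.141, 0.0, -1.672]
force: [-0.4, 0.2, -0.3]
width: 0.0876
```

```bash
cat > look.py <<'E'
from h import *
import sys
t=sys.argv[1]
st()
f=eyes.grab_frame('wrist');save('w'+t,f['color'])
m,Q=stickpose(f,(.50,-.192),.13,100)
T=Q[Q[:,2]>.033];print('stick',axisfit(T),np.median(T[:,2]),Q[:,2].max())
E
python3 look.py 7
```

```text
t 7.78 pos [ 0.4822 -0.1908  0.0022] rot [ 3.1414e+00  1.0000e-04 -1.6720e+00] F [-0.4  0.2 -0.3] w 0.0876 q [ 0.    0.33 -0.58 -0.   -0.66 -0.1 ]
stick (array([ 0.49454023, -0.21097454]), np.float64(-6.609083557340511), np.float64(0.04153131661578256), (np.float64(-0.015994406070982112), np.float64(0.013635728045391121))) 0.03601312402896084 0.10279323626694269
```

View pics/w7.png

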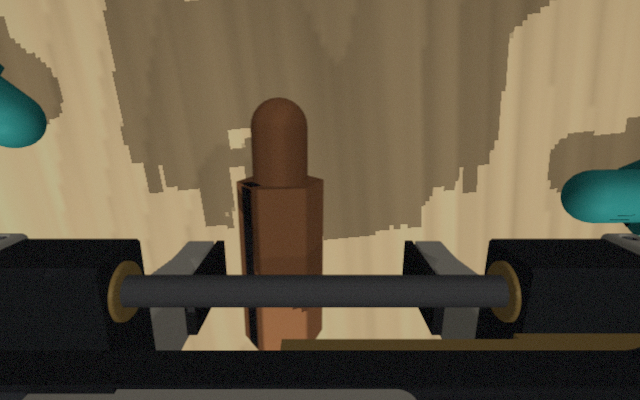

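Call:
apply_moves([
  [1,0,0,0.008,0],
  [1,0,0,0.007,0],
  [1,0,0.005,0,0],
  [1,0,0.0055,0,0],
  [1,0,0.0018,-0.0024,0],
  [1,0,0.002,-0.0025,0],
  [1,0,0.0022,-0.0023,0],
  [1,0,0.0023,-0.0021,0],
  [1,0,0.0026,-0.0019,0],
  [1,0,0.0027,-0.0016,0],
  [1,0,0.003,-0.0014,0],
  [1,0,0,0,0],
])

```text
t: 8.83
eef_pos: [0.4553, -0.188, 0.0015]
ee_rot: [3.142, 0.0, -1.672]
force: [-0.4, 0.3, -0.4]
width: 0.0875
```

```bash
python3 look.py 8
```

```text
t 8.83 pos [ 0.4553 -0.188   0.0015] rot [ 3.1416e+00  1.0000e-04 -1.6720e+00] F [-0.4  0.3 -0.4] w 0.0875 q [ 0.01  0.3  -0.63 -0.   -0.64 -0.11]
stick (array([ 0.46795226, -0.20837921]), np.float64(-7.59231522607727), np.float64(0.04115760742814033), (np.float64(-0.015814096798955953), np.float64(0.013612248571951749))) 0.035827409005754124 0.1020561781340906
```

View pics/w8.png

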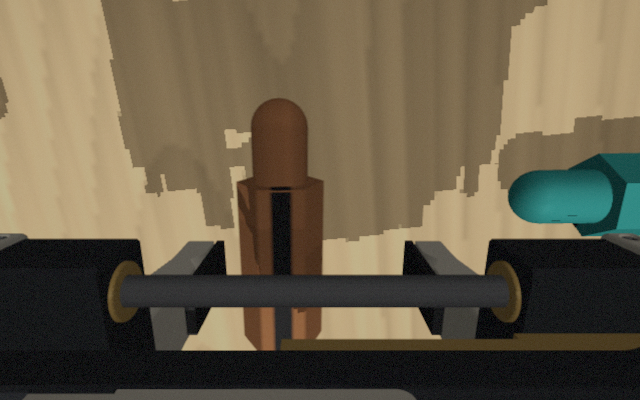

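The groove line is now on top, at column 283. I'll rise to measure the pose exactly.

Call:
apply_moves([
  [1,0,0,0,0],
  [1,0,-0.005,-0.03,0],
  [1,0,-0.01,-0.04,0],
  [1,0,0,-0.03,0],
  [1,0,0,0,0],
  [1,0,0,0,0],
])

```text
t: 9.38
eef_pos: [0.4724, -0.1896, 0.103]
ee_rot: [-3.137, 0.0, -1.672]
force: [-0.6, -0.1, -0.5]
width: 0.0875
```

```bash
sed -i 's/(.50,-.192)/(.47,-.192)/' look.py; python3 look.py 9
python3 - <<'E'
from h import *
f=eyes.grab_frame('top')
m,Q=stickpose(f,(.47,-.192),.12,110);print('top',len(Q));
if len(Q)>50: print(axisfit(Q))
E
```

```text
t 9.38 pos [ 0.4724 -0.1896  0.103 ] rot [-3.1374e+00  4.0000e-04 -1.6718e+00] F [-0.6 -0.1 -0.5] w 0.0875 q [ 0.    0.18 -0.49  0.   -0.9  -0.11]
stick (array([ 0.47392151, -0.18705706]), np.float64(-6.375806282635164), np.float64(0.084345604199225), (np.float64(-0.012445030391796515), np.float64(0.01190697423971863))) 0.03498983408585396 0.20422876836258855
top 8
```

View pics/w9.png

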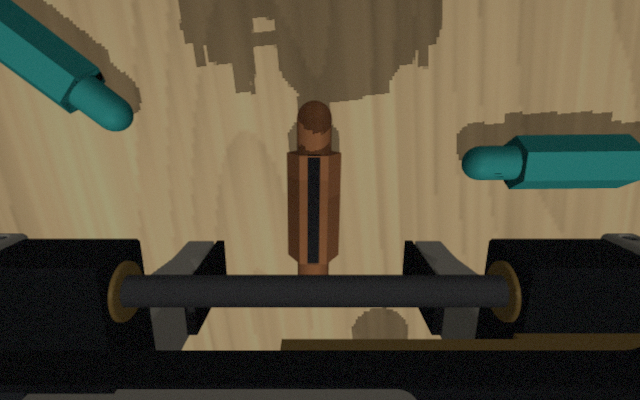

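Run:
```python
from h import *
s=arm.get_state();p=s['eef_pos'];y=s['ee_rot'][2]
a=np.array([np.cos(y),np.sin(y),0]);b=np.array([np.sin(y),-np.cos(y),0])
A=[]
for n in('side','wrist'):
  f=eyes.grab_frame(n);P=pts(f).reshape(-1,3);d=P-p;L=np.stack([d@a,d@b,d[:,2]],-1)
  L=L[(abs(L[:,0])<.06)&(abs(L[:,1])<.14)&(L[:,2]>-.02)&(L[:,2]<.25)]
  print(n)
  for lo in np.arange(-.13,.13,.01):
    k=L[(L[:,1]>=lo)&(L[:,1]<lo+.01)]
    if len(k)>3: print(round(lo,2),len(k),'z',np.percentile(k[:,2],[1,10,50]).round(3),k[:,2].max().round(3),'x',k[:,0].min().round(3),k[:,0].max().round(3))
f=eyes.grab_frame('side');save('s9',cv2.resize(f['color'][100:230,290:450],None,fx=5,fy=4.6,interpolation=cv2.INTER_CUBIC))
```

```text
side
-0.1 36 z [0.112 0.121 0.13 ] 0.134 x -0.039 0.028
-0.09 56 z [0.092 0.101 0.13 ] 0.134 x -0.041 0.003
-0.08 63 z [0.094 0.107 0.129] 0.135 x -0.041 0.001
-0.07 63 z [0.052 0.094 0.114] 0.135 x -0.04 -0.008
-0.06 76 z [0.028 0.038 0.104] 0.186 x -0.042 0.012
-0.05 156 z [0.025 0.035 0.103] 0.192 x -0.041 0.01
-0.04 73 z [0.101 0.109 0.148] 0.238 x -0.04 -0.012
-0.03 77 z [0.101 0.112 0.15 ] 0.247 x -0.042 -0.015
-0.02 72 z [0.103 0.107 0.148] 0.25 x -0.046 -0.015
-0.01 85 z [0.102 0.117 0.185] 0.249 x -0.048 -0.02
-0.0 110 z [0.101 0.12  0.184] 0.249 x -0.049 0.026
0.01 224 z [0.104 0.129 0.154] 0.25 x -0.048 0.029
0.02 148 z [0.102 0.117 0.191] 0.25 x -0.045 0.024
0.03 143 z [0.103 0.118 0.199] 0.25 x -0.038 0.026
0.04 158 z [0.03  0.108 0.222] 0.25 x -0.038 0.025
0.05 106 z [0.027 0.034 0.111] 0.134 x -0.041 0.023
0.06 60 z [0.052 0.101 0.129] 0.135 x -0.042 0.035
0.07 95 z [0.094 0.106 0.131] 0.136 x -0.04 0.038
0.08 148 z [0.088 0.093 0.127] 0.135 x -0.042 0.04
0.09 106 z [0.112 0.114 0.127] 0.135 x -0.04 0.04
wrist
-0.09 266 z [0.087 0.088 0.091] 0.096 x 0.038 0.04
-0.08 95
[... 175 characters left out ...]
103] 0.131 x -0.011 0.04
-0.04 4075 z [0.099 0.102 0.123] 0.132 x 0.024 0.033
-0.03 4049 z [0.099 0.102 0.123] 0.131 x 0.024 0.033
-0.02 4031 z [0.099 0.102 0.123] 0.133 x 0.024 0.033
-0.01 4459 z [0.099 0.102 0.122] 0.133 x 0.022 0.033
-0.0 4562 z [0.099 0.102 0.121] 0.133 x 0.023 0.033
0.01 4519 z [0.099 0.102 0.121] 0.133 x 0.023 0.033
0.02 4570 z [0.099 0.102 0.121] 0.131 x 0.022 0.033
0.03 4543 z [0.099 0.102 0.121] 0.131 x 0.022 0.034
0.04 11030 z [0.025 0.065 0.104] 0.13 x -0.011 0.04
0.05 8067 z [0.029 0.058 0.11 ] 0.13 x 0.006 0.04
0.06 5277 z [0.091 0.099 0.11 ] 0.125 x 0.011 0.04
0.07 1638 z [0.091 0.094 0.109] 0.114 x 0.023 0.041
0.08 446 z [0.087 0.089 0.092] 0.099 x 0.038 0.041
```

View pics/s9.png

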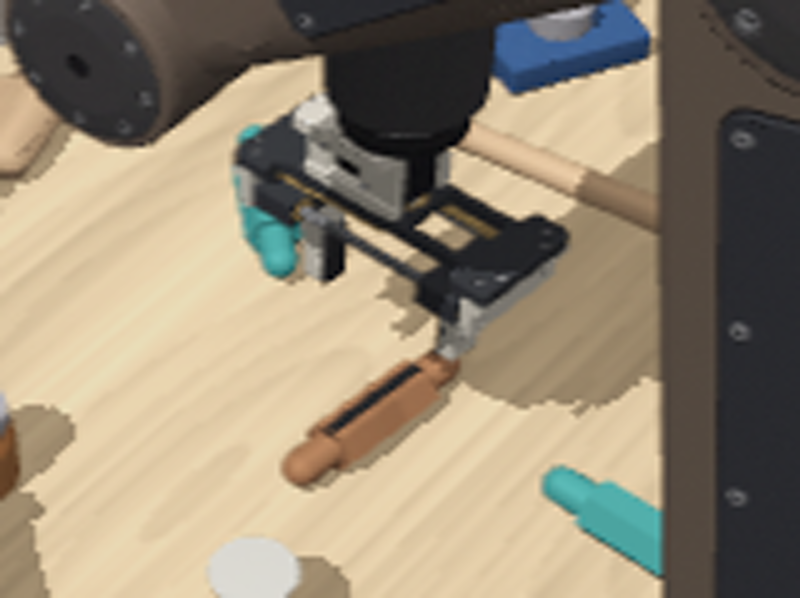

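Call:
apply_moves([
  [0.15,-0.0025,-0.001,0.02,0],
  [0.15,0,0,0.02,0],
  [0.15,0,0,0,0],
  [0.15,0,0,0,0],
  [0.15,0,0,0,0],
])

```text
t: 10.05
eef_pos: [0.4723, -0.1874, 0.0614]
ee_rot: [3.141, -0.0, -1.671]
force: [0.7, 0.6, 0.1]
width: 0.06
```

```bash
python3 look.py 10
```

```text
t 10.05 pos [ 0.4723 -0.1874  0.0614] rot [ 3.1409e+00 -4.0000e-04 -1.6714e+00] F [0.7 0.6 0.1] w 0.06 q [ 0.01  0.23 -0.54  0.   -0.8  -0.11]
stick (array([ 0.47333463, -0.19221379]), np.float64(-6.366915496628013), np.float64(0.07426608037895788), (np.float64(-0.012041075351310111), np.float64(0.011950548747907795))) 0.03501223752624895 0.16223944015889422
```

View pics/w10.png

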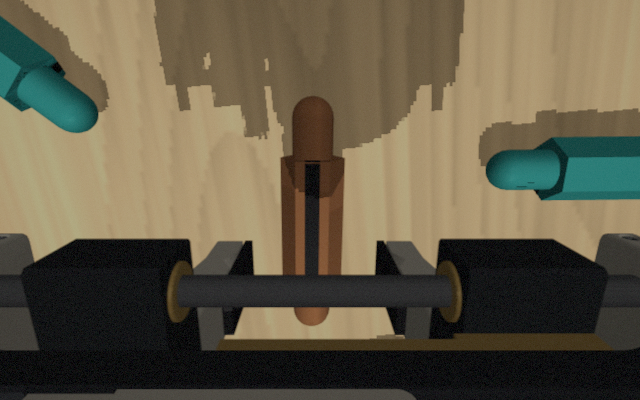

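Call:
apply_moves([
  [0.15,0,-0.0012,0.01,0.004],
  [0.15,0,0,0.02,0.004],
  [0.15,0,0,0.02,0],
  [0.15,0,0,0.015,0],
  [0.15,0,0,0.01,0],
  [0.15,0,0,0.004,0],
  [0.15,0,0,0,0],
])

```text
t: 10.68
eef_pos: [0.473, -0.1874, -0.0185]
ee_rot: [3.14, -0.0, -1.68]
force: [0.4, -0.3, 0.0]
width: 0.0506
```

```bash
python3 look.py 11
```

```text
t 10.68 pos [ 0.473  -0.1874 -0.0185] rot [ 3.1403e+00 -2.0000e-04 -1.6799e+00] F [ 0.4 -0.3  0. ] w 0.0506 q [ 0.01  0.35 -0.61  0.   -0.6  -0.12]
stick (array([ 0.47112305, -0.21258349]), np.float64(-8.20374204895244), np.float64(0.03374200017619719), (np.float64(-0.01234712254051942), np.float64(0.012356218734618547))) 0.03500466386970322 0.08213013754690134
```

View pics/w11.png

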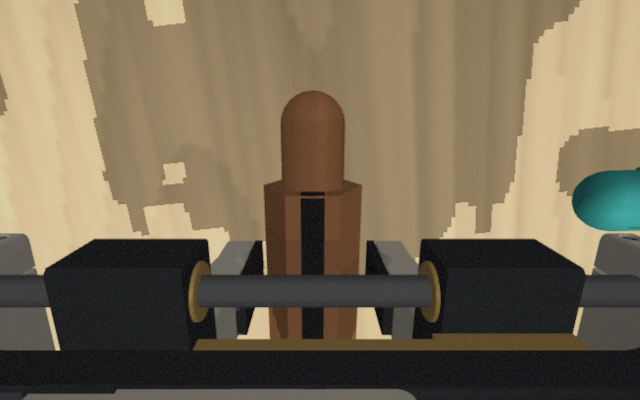

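Call:
apply_moves([
  [0,0,0,0,0],
  [0,0,0.0008,0,0],
  [0,0,0.001,0,0],
  [0,0,0.0017,-0.0026,0],
  [0,0,0.0019,-0.0025,0],
  [0,0,0.0021,-0.0023,0],
  [0,0,0.0023,-0.0021,0],
  [0,0,0.0015,-0.001,0],
  [0,0,0,0,0],
], newtons=15)

```text
t: 11.48
eef_pos: [0.4615, -0.186, -0.007]
ee_rot: [3.142, 0.0, -1.68]
force: [-0.2, 0.0, 0.6]
width: 0.0442
```

```bash
python3 look.py 12
python3 - <<'E'
from h import *
f=eyes.grab_frame('side');save('s12',cv2.resize(f['color'][150:230,300:420],None,fx=6,fy=6,interpolation=cv2.INTER_CUBIC))
E
```

```text
t 11.48 pos [ 0.4615 -0.186  -0.007 ] rot [ 3.1415e+00  1.0000e-04 -1.6799e+00] F [-0.2  0.   0.6] w 0.0442 q [ 0.01  0.32 -0.63 -0.   -0.62 -0.12]
stick (array([ 0.46171765, -0.22258095]), np.float64(-8.560233305718437), np.float64(0.06814850743301724), (np.float64(-0.018967886973166183), np.float64(0.012456900448279589))) 0.03746430122648145 0.09421716876140589
```

View pics/w12.png

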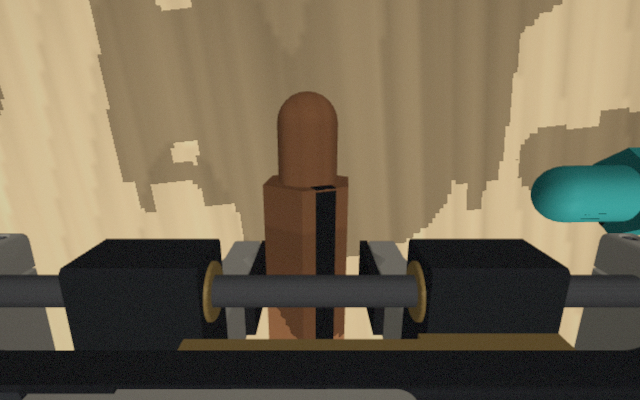

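View pics/s12.png

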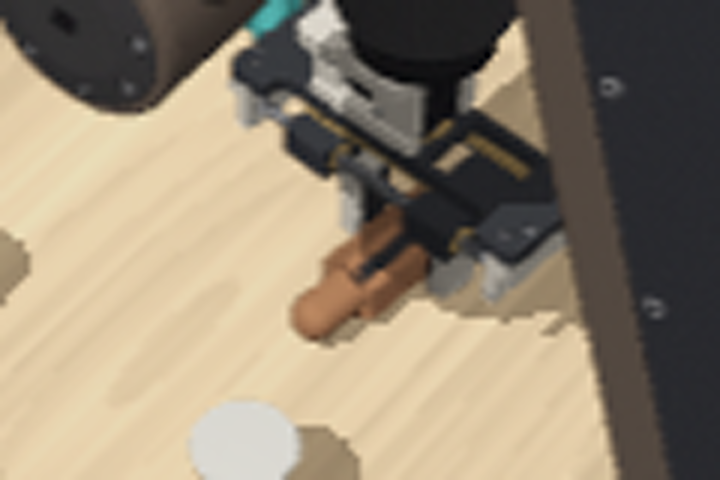

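Call:
apply_moves([
  [-0.1,0,0.0005,-0.0008,0],
  [-0.4,0,0,0,0],
  [-0.4,0,0,0,0],
  [-0.4,0,0,0,0],
  [-0.4,0,0,0,0],
], newtons=20)

```text
t: 12.0
eef_pos: [0.4616, -0.1861, -0.0066]
ee_rot: [3.141, -0.0, -1.68]
force: [0.2, 0.7, 0.3]
width: 0.0364
```

Call:
apply_moves([
  [-1,0,0,0,0],
  [-1,0,0,0,0],
  [-1,0,0,-0.005,0],
  [-1,0,0,-0.015,0],
  [-1,0,0,-0.02,0],
  [-1,0,0,-0.03,0],
  [-1,0,0,0,0],
], newtons=55)

```text
t: 12.58
eef_pos: [0.4645, -0.1865, 0.0683]
ee_rot: [-3.135, -0.0, -1.679]
force: [1.1, 0.4, -1.0]
width: 0.0357
```

```bash
python3 look.py 13
python3 - <<'E'
from h import *
f=eyes.grab_frame('side');save('s13',cv2.resize(f['color'][140:220,300:420],None,fx=6,fy=6,interpolation=cv2.INTER_CUBIC))
E
```

```text
t 12.58 pos [ 0.4645 -0.1865  0.0683] rot [-3.1348e+00 -4.0000e-04 -1.6786e+00] F [ 1.1  0.4 -1. ] w 0.0357 q [ 0.01  0.21 -0.55  0.   -0.8  -0.12]
stick (array([ 0.46086279, -0.22587988]), np.float64(-9.366710853730293), np.float64(0.07794734694168017), (np.float64(-0.022569995322660436), np.float64(0.016479085118768028))) 0.10719233710517534 0.16925918184307343
```

View pics/w13.png

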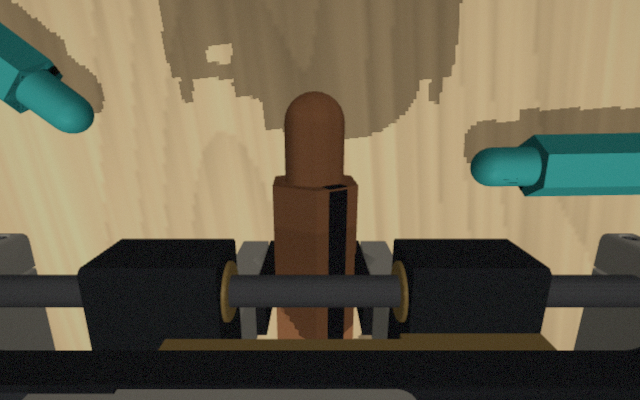

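View pics/s13.png

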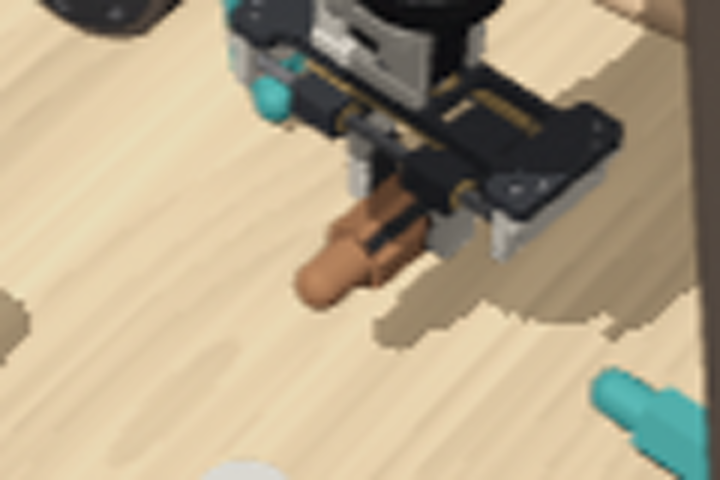

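```bash
cat > held.py <<'E'
from h import *
def held(f,pr=True):
    s=arm.get_state();p=s['eef_pos'];y=s['ee_rot'][2]
    a=np.array([np.cos(y),np.sin(y),0]);b=np.array([np.sin(y),-np.cos(y),0])
    P=pts(f);d=P-p;L=np.stack([d@a,d@b,d[...,2]],-1)
    hs=cv2.cvtColor(f['color'],cv2.COLOR_RGB2HSV)
    m=(hs[...,0]<15)&(hs[...,1]>90)&(abs(L[...,1])<.03)&(L[...,2]>-.01)&(L[...,2]<.07)&(L[...,0]>.02)&(L[...,0]<.1)
    Q=L[m];print(len(Q),'x max',np.percentile(Q[:,0],[99,99.8,100]).round(4))
    for lo in np.arange(.02,.09,.005):
        k=Q[(Q[:,0]>=lo)&(Q[:,0]<lo+.005)]
        if len(k)>20: print(round(lo,3),len(k),'top z',np.percentile(k[:,2],[90,97,100]).round(4),'y',np.percentile(k[:,1],[1,99]).round(4))
if __name__=='__main__': st();held(eyes.grab_frame('wrist'))
E
python3 held.py
```

```text
t 12.68 pos [ 0.4623 -0.186   0.0647] rot [-3.1388e+00  5.0000e-04 -1.6799e+00] F [-0.4 -0.7 -1.9] w 0.0357 q [ 0.01  0.21 -0.56 -0.   -0.8  -0.12]
8678 x max [0.0771 0.0783 0.0791]
0.02 702 top z [0.0475 0.0481 0.0488] y [-0.018   0.0167]
0.025 742 top z [0.0474 0.0481 0.0494] y [-0.018   0.0167]
0.03 773 top z [0.0473 0.0481 0.0491] y [-0.0179  0.0168]
0.035 784 top z [0.0473 0.0481 0.0498] y [-0.0179  0.0167]
0.04 1123 top z [0.0451 0.0472 0.0486] y [-0.018   0.0161]
0.045 674 top z [0.0404 0.041  0.0419] y [-0.0131  0.0109]
0.05 688 top z [0.0404 0.0408 0.0417] y [-0.013   0.0108]
0.055 719 top z [0.0405 0.0409 0.0421] y [-0.0132  0.0111]
0.06 735 top z [0.0405 0.041  0.0419] y [-0.0133  0.011 ]
0.065 754 top z [0.0403 0.0407 0.0418] y [-0.0131  0.011 ]
0.07 674 top z [0.0392 0.0399 0.041 ] y [-0.0122  0.0097]
0.075 310 top z [0.0364 0.037  0.0375] y [-0.0088  0.007 ]
```

```bash
python3 -c "
from h import *
plan([.466,-.13,.19],-1.70,4,-1,start=[.4623,-.186,.0647,-1.68])
plan([.49,.221,.19],-1.808,12,-1,start=[.466,-.13,.19,-1.70])"
```

```text
[[-1, -0.014, 0.0006, -0.0313, 0.005], [-1, -0.014, 0.0007, -0.0313, 0.005], [-1, -0.014, 0.0007, -0.0313, 0.005], [-1, -0.014, 0.0008, -0.0313, 0.005]]
[[-1, -0.0293, 0.0018, -0.0, 0.009], [-1, -0.0292, 0.002, -0.0, 0.009], [-1, -0.0292, 0.0023, -0.0, 0.009], [-1, -0.0292, 0.0026, -0.0, 0.009], [-1, -0.0292, 0.0028, -0.0, 0.009], [-1, -0.0292, 0.0031, -0.0, 0.009], [-1, -0.0291, 0.0034, -0.0, 0.009], [-1, -0.0291, 0.0036, -0.0, 0.009], [-1, -0.0291, 0.0039, -0.0, 0.009], [-1, -0.029, 0.0041, -0.0, 0.009], [-1, -0.029, 0.0044, -0.0, 0.009], [-1, -0.0289, 0.0047, -0.0, 0.009]]
```

Call:
apply_moves([
  [-1,-0.007,0,-0.02,0.005],
  [-1,-0.014,0.0006,-0.035,0.005],
  [-1,-0.014,0.0007,-0.035,0.005],
  [-1,-0.014,0.0007,-0.025,0.005],
  [-1,-0.007,0.0008,-0.01,0.005],
])

```text
t: 13.15
eef_pos: [0.4668, -0.1292, 0.1913]
ee_rot: [-3.138, 0.0, -1.704]
force: [1.8, -0.7, -0.6]
width: 0.0354
```

Call:
apply_moves([
  [-1,-0.02,0.0018,0,0.009],
  [-1,-0.029,0.002,0,0.009],
  [-1,-0.029,0.0023,0,0.009],
  [-1,-0.029,0.0026,0,0.009],
  [-1,-0.029,0.0028,0,0.009],
  [-1,-0.029,0.0031,0,0.009],
  [-1,-0.029,0.0034,0,0.009],
  [-1,-0.029,0.0036,0,0.009],
  [-1,-0.029,0.0039,0,0.009],
  [-1,-0.029,0.0041,0,0.009],
  [-1,-0.02,0.0044,0,0.009],
  [-1,-0.01,0.0047,0,0.009],
])

```text
t: 14.15
eef_pos: [0.4828, 0.185, 0.1863]
ee_rot: [3.14, -0.002, -1.812]
force: [-0.7, -0.1, -0.6]
width: 0.0352
```

```bash
python3 -c "
from h import *
st()
plan([.49,.221,.19],-1.808,3,-1)"
```

```text
t 14.15 pos [0.4828 0.185  0.1863] rot [ 3.1395e+00 -2.3000e-03 -1.8120e+00] F [-0.7 -0.1 -0.6] w 0.0352 q [ 0.75  0.11 -0.36 -0.   -1.1  -0.99]
[[-1, -0.0122, 0.0005, -0.0012, -0.0013], [-1, -0.0122, 0.0005, -0.0012, -0.0013], [-1, -0.0122, 0.0005, -0.0012, -0.0013]]
```

Call:
apply_moves([
  [-1,-0.012,0,-0.001,0],
  [-1,-0.012,0,-0.001,0],
  [-1,-0.008,0,-0.001,0],
  [-1,0,0,0,0],
  [-1,0,0,0,0],
])

```text
t: 14.57
eef_pos: [0.4911, 0.214, 0.191]
ee_rot: [3.141, -0.001, -1.813]
force: [-0.5, -0.2, -1.0]
width: 0.0357
```

```bash
cat > rack.py <<'E'
from h import *
import sys
st()
t=sys.argv[1]
for n in sys.argv[2:]:
    f=eyes.grab_frame(n);save(n[0]+t,f['color']);P=pts(f)
    psi=np.radians(-13.6);xl=np.array([np.cos(psi),np.sin(psi),0]);yl=np.array([-np.sin(psi),np.cos(psi),0])
    s35,c35=np.sin(np.radians(35)),np.cos(np.radians(35));zs=np.array([-s35*xl[0],-s35*xl[1],c35]);xs=np.cross(yl,zs)
    c0=np.array([.5232,.2132,.1080])
    L=np.stack([(P-c0)@xs,(P-c0)@yl,(P-c0)@zs],-1)
    b=(abs(L[...,2]+.055)<.006)&(L[...,0]>-.06)&(L[...,0]<.13)&(abs(L[...,1])<.095)
    I=P[b]
    if len(I)>50:
        A=np.c_[L[b][:,0],L[b][:,1],np.ones(b.sum())];co=np.linalg.lstsq(A,L[b][:,2],rcond=None)[0];print(n,'board n',b.sum(),'slopes(deg)',np.degrees(co[:2]).round(2),'w0',co[2].round(4))
    sat=cv2.cvtColor(f['color'],cv2.COLOR_RGB2HSV)[...,1]
    for s in(-1,1):
        j=(abs(L[...,1]-s*.061)<.02)&(abs(L[...,0])<.04)&(L[...,2]>-.002)&(L[...,2]<.02)&(sat<70)
        k=L[j]
        if len(k)>8:
            print(n,'pair',s,len(k),'v',np.percentile(k[:,1],[1,50,99]).round(4),'w max',np.percentile(k[:,2],[98,100]).round(4))
            for q,nm in((k[k[:,0]<0],'lower'),(k[k[:,0]>0],'upper')):
                if len(q)>4: print('   ',nm,len(q),'u',np.percentile(q[:,0],[1,50,99]).round(4),'v',np.percentile(q[:,1],[1,99]).round(4))
E
python3 rack.py 14 wrist side top; python3 held.py | head -3
```

```text
t 14.57 pos [0.4911 0.214  0.191 ] rot [ 3.1411e+00 -6.0000e-04 -1.8128e+00] F [-0.5 -0.2 -1. ] w 0.0357 q [ 0.78  0.14 -0.31 -0.   -1.12 -1.02]
wrist board n 22360 slopes(deg) [-0.38  0.07] w0 -0.0561
wrist pair -1 650 v [-0.0704 -0.0624 -0.0542] w max [0.0139 0.0144]
    upper 650 u [0.0078 0.0177 0.0237] v [-0.0704 -0.0542]
side board n 1693 slopes(deg) [-0.13  0.01] w0 -0.0557
side pair -1 35 v [-0.0682 -0.0606 -0.0526] w max [0.017  0.0191]
    lower 35 u [-0.0221 -0.0144 -0.0071] v [-0.0682 -0.0526]
side pair 1 79 v [0.053  0.0607 0.0683] w max [0.0179 0.019 ]
    lower 40 u [-0.022  -0.0139 -0.0063] v [0.0533 0.0688]
    upper 39 u [0.0091 0.017  0.0254] v [0.0527 0.0677]
top board n 1564 slopes(deg) [-0.27 -0.1 ] w0 -0.0543
top pair -1 46 v [-0.0692 -0.063  -0.0542] w max [0.0176 0.0179]
    lower 7 u [-0.0223 -0.0106 -0.0098] v [-0.0692 -0.0616]
    upper 39 u [0.0079 0.0186 0.023 ] v [-0.0689 -0.0541]
t 14.72 pos [0.491  0.2135 0.1914] rot [ 3.1414e+00 -1.0000e-04 -1.8135e+00] F [ 0.   0.1 -1.5] w 0.0354 q [ 0.78  0.14 -0.32 -0.   -1.12 -1.02]
8765 x max [0.0775 0.0787 0.0792]
0.02 724 top z [0.0463 0.0471 0.0483] y [-0.0174  0.0175]
```

View pics/w14.png

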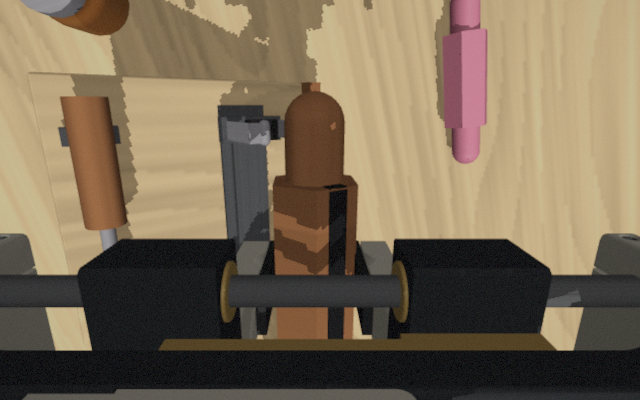

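View pics/s14.png

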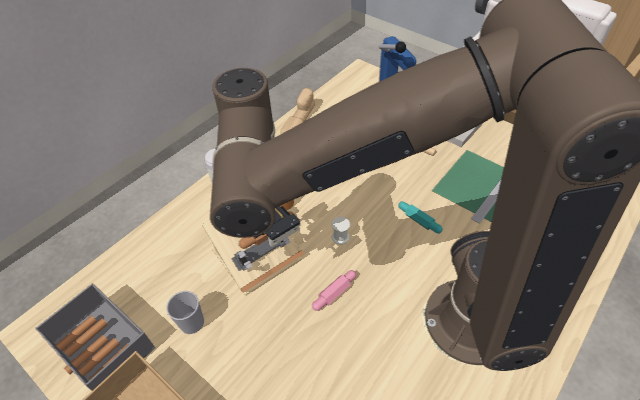

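```bash
python3 -c "
from h import *
plan([.4898,.2213,.130],-1.808,4,-1)"
```

```text
[[-1, -0.0018, 0.0007, 0.0154, -0.0014], [-1, -0.0018, 0.0007, 0.0154, -0.0014], [-1, -0.0018, 0.0007, 0.0154, -0.0014], [-1, -0.0018, 0.0007, 0.0154, -0.0014]]
```

Call:
apply_moves([
  [-1,-0.0018,0.0007,0.0154,-0.0014],
  [-1,-0.0018,0.0007,0.0154,-0.0014],
  [-1,-0.0018,0.0007,0.0154,-0.0014],
  [-1,-0.0018,0.0007,0.0154,-0.0014],
  [-1,0,0,0,0],
  [-1,0,-0.005,0.007,0],
  [-1,0,-0.005,0.007,0],
  [-1,0,-0.0042,0.0061,0],
  [-1,0,-0.003,0.0045,0],
  [-1,0,0,0,0],
  [-1,0,0,0,0],
], newtons=60)

```text
t: 15.68
eef_pos: [0.5069, 0.2175, 0.1051]
ee_rot: [3.141, -0.001, -1.808]
force: [1.1, 0.2, -1.1]
width: 0.0355
```

```bash
cat > off.py <<'E'
from h import *
def off():
    s=arm.get_state();p=s['eef_pos']+[0,0,.027]
    psi=np.radians(-13.6);xl=np.array([np.cos(psi),np.sin(psi),0]);yl=np.array([-np.sin(psi),np.cos(psi),0])
    s35,c35=np.sin(np.radians(35)),np.cos(np.radians(35));zs=np.array([-s35*xl[0],-s35*xl[1],c35]);xs=np.cross(yl,zs)
    d=p-[.5232,.2132,.1080];print('off mm u,v,w',(np.array([d@xs,d@yl,d@zs])*1e3).round(1),'F uvw',np.array([s['force']@xs,s['force']@yl,s['force']@zs]).round(1))
if __name__=='__main__': st();off()
E
python3 off.py;python3 rack.py 15 wrist side;python3 held.py
```

```text
t 15.68 pos [0.5069 0.2175 0.1051] rot [ 3.1413e+00 -5.0000e-04 -1.8078e+00] F [ 1.1  0.2 -1.1] w 0.0355 q [ 0.76  0.25 -0.4   0.   -0.93 -1.  ]
off mm u,v,w [ 0.   0.3 29.4] F uvw [ 0.2  0.4 -1.5]
t 15.68 pos [0.5069 0.2175 0.1051] rot [ 3.1413e+00 -5.0000e-04 -1.8078e+00] F [ 1.1  0.2 -1.1] w 0.0355 q [ 0.76  0.25 -0.4   0.   -0.93 -1.  ]
wrist board n 37946 slopes(deg) [-0.52  0.23] w0 -0.0559
wrist pair -1 1502 v [-0.0703 -0.0624 -0.0544] w max [0.014  0.0145]
    upper 1502 u [0.0079 0.0179 0.0237] v [-0.0703 -0.0544]
side board n 724 slopes(deg) [ 0.37 -0.08] w0 -0.0556
side pair 1 24 v [0.0534 0.0616 0.0678] w max [0.0159 0.0163]
    lower 24 u [-0.0222 -0.0174 -0.0125] v [0.0534 0.0678]
t 15.78 pos [0.5069 0.2178 0.1055] rot [-3.1413e+00  3.0000e-04 -1.8073e+00] F [ 0.4  0.4 -0.8] w 0.0354 q [ 0.76  0.24 -0.4   0.   -0.93 -1.  ]
8847 x max [0.0776 0.0788 0.0793]
0.02 719 top z [0.0462 0.0469 0.0484] y [-0.0175  0.0174]
0.025 747 top z [0.0462 0.0469 0.0482] y [-0.0174  0.0174]
0.03 780 top z [0.0463 0.0469 0.0481] y [-0.0173  0.0176]
0.035 789 top z [0.0463 0.0471 0.0485] y [-0.0175  0.0174]
0.04 1171 top z [0.0442 0.0461 0.0484] y [-0.0175  0.017 ]
0.045 675 top z [0.0393 0.0397 0.0409] y [-0.0124  0.0116]
0.05 701 top z [0.0393 0.0399 0.0403] y [-0.0123  0.0116]
0.055 720 top z [0.0393 0.0398 0.0409] y [-0.0126  0.0118]
0.06 740 top z [0.0394 0.0398 0.0409] y [-0.0125  0.0117]
0.065 771 top z [0.0392 0.0397 0.0407] y [-0.0124  0.0116]
0.07 692 top z [0.0381 0.0389 0.0399] y [-0.0114  0.0109]
0.075 342 top z [0.0353 0.0357 0.0372] y [-0.0085  0.0084]
```

View pics/w15.png

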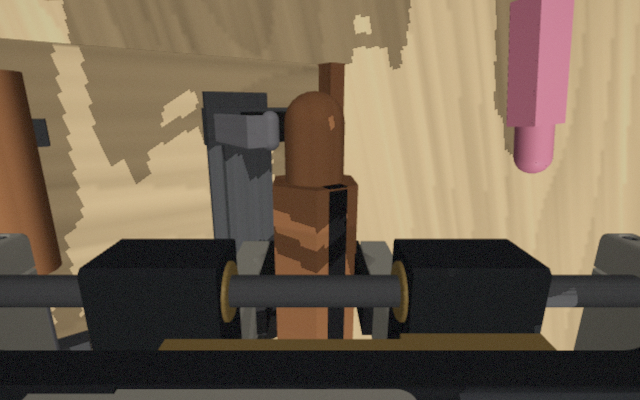

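Call:
apply_moves([
  [-1,0,-0.0011,0.0016,0],
  [-1,0,-0.0011,0.0016,0],
  [-1,0,-0.0011,0.0016,0],
  [-1,0,0,0,0],
])

```text
t: 16.17
eef_pos: [0.5099, 0.2169, 0.1001]
ee_rot: [3.141, -0.0, -1.807]
force: [-0.2, 0.0, -1.5]
width: 0.0356
```

```bash
python3 off.py
```

```text
t 16.17 pos [0.5099 0.2169 0.1001] rot [ 3.1413e+00 -3.0000e-04 -1.8072e+00] F [-0.2  0.  -1.5] w 0.0356 q [ 0.76  0.25 -0.4  -0.   -0.92 -0.99]
off mm u,v,w [-0.3  0.5 23.6] F uvw [-1.  -0.  -1.1]
```

Call:
apply_moves([
  [-1,0,-0.0011,0.0016,0],
  [-1,0,-0.0011,0.0016,0],
  [-1,0,0,0,0],
])

```text
t: 16.42
eef_pos: [0.512, 0.2165, 0.0973]
ee_rot: [3.141, -0.0, -1.807]
force: [-3.6, 1.1, 4.0]
width: 0.0358
```

Call:
apply_moves([
  [-1,0,-0.0011,0.0016,0],
  [-1,0,-0.0011,0.0016,0],
  [-1,0,0,0,0],
])

```text
t: 16.67
eef_pos: [0.514, 0.2161, 0.0943]
ee_rot: [3.141, 0.0, -1.807]
force: [-6.8, 2.0, 7.8]
width: 0.0353
```

```bash
python3 off.py
```

```text
t 16.67 pos [0.514  0.2161 0.0943] rot [ 3.1412e+00  1.0000e-04 -1.8072e+00] F [-6.8  2.   7.8] w 0.0353 q [ 0.75  0.27 -0.4  -0.   -0.91 -0.98]
off mm u,v,w [-0.2  0.7 16.4] F uvw [-1.4  0.3 10.5]
```

Call:
apply_moves([
  [-1,0,-0.0011,0.0016,0],
  [-1,0,0,0,0],
])

```text
t: 16.83
eef_pos: [0.515, 0.2159, 0.0929]
ee_rot: [3.141, 0.0, -1.807]
force: [-7.3, 2.0, 9.3]
width: 0.0354
```

Call:
apply_moves([
  [-1,0,-0.0011,0.0016,0],
  [-1,0,0,0,0],
])

```text
t: 17.0
eef_pos: [0.516, 0.2157, 0.0915]
ee_rot: [3.141, 0.0, -1.807]
force: [-8.2, 1.5, 9.8]
width: 0.0356
```

```bash
python3 off.py
```

```text
t 17.0 pos [0.516  0.2157 0.0915] rot [ 3.1412e+00  4.0000e-04 -1.8070e+00] F [-8.2  1.5  9.8] w 0.0356 q [ 0.75  0.27 -0.4  -0.   -0.9  -0.98]
off mm u,v,w [-0.2  0.8 12.9] F uvw [-1.2 -0.5 12.8]
```

Call:
apply_moves([
  [-1,0,-0.0011,0.0016,0],
  [-1,0,0,0,0],
])

```text
t: 17.17
eef_pos: [0.5171, 0.2155, 0.0899]
ee_rot: [3.141, 0.0, -1.807]
force: [-8.9, 2.6, 10.0]
width: 0.0355
```

```bash
python3 off.py; python3 held.py
```

```text
t 17.17 pos [0.5171 0.2155 0.0899] rot [ 3.1413e+00  4.0000e-04 -1.8069e+00] F [-8.9  2.6 10. ] w 0.0355 q [ 0.74  0.27 -0.4  -0.   -0.9  -0.98]
off mm u,v,w [-0.2  0.8 11. ] F uvw [-1.9  0.4 13.5]
t 17.17 pos [0.5171 0.2155 0.0899] rot [ 3.1413e+00  4.0000e-04 -1.8069e+00] F [-8.9  2.6 10. ] w 0.0355 q [ 0.74  0.27 -0.4  -0.   -0.9  -0.98]
8910 x max [0.0772 0.0783 0.0792]
0.02 726 top z [0.0462 0.047  0.0481] y [-0.0172  0.0174]
0.025 755 top z [0.0463 0.047  0.0482] y [-0.0174  0.0177]
0.03 766 top z [0.0462 0.0469 0.048 ] y [-0.0172  0.0175]
0.035 803 top z [0.0463 0.0469 0.0487] y [-0.0173  0.0175]
0.04 1186 top z [0.044  0.046  0.0477] y [-0.0174  0.0175]
0.045 697 top z [0.0393 0.0397 0.0407] y [-0.0124  0.0126]
0.05 711 top z [0.0393 0.0397 0.0405] y [-0.0123  0.0126]
0.055 734 top z [0.0393 0.0398 0.0412] y [-0.0122  0.0124]
0.06 749 top z [0.0392 0.0397 0.0406] y [-0.0121  0.0118]
0.065 771 top z [0.039  0.0396 0.0405] y [-0.0125  0.0187]
0.07 693 top z [0.038  0.0385 0.0396] y [-0.0114  0.0112]
0.075 319 top z [0.0352 0.0361 0.0368] y [-0.0081  0.0083]
```

Call:
apply_moves([
  [-1,0,-0.0011,0.0016,0],
  [-1,0,0,0,0],
])

```text
t: 17.38
eef_pos: [0.5182, 0.2153, 0.0882]
ee_rot: [3.141, 0.001, -1.807]
force: [-6.3, 2.4, 6.6]
width: 0.0359
```

Call:
apply_moves([
  [-1,0,-0.0006,0.0008,0],
  [-1,0,0,0,0],
])

```text
t: 17.55
eef_pos: [0.519, 0.215, 0.087]
ee_rot: [-3.141, 0.0, -1.807]
force: [2.7, 0.5, -7.9]
width: 0.0358
```

```bash
python3 off.py
```

```text
t 17.55 pos [0.519 0.215 0.087] rot [-3.1415e+00  4.0000e-04 -1.8070e+00] F [ 2.7  0.5 -7.9] w 0.0358 q [ 0.74  0.28 -0.4  -0.   -0.89 -0.98]
off mm u,v,w [-0.2  0.8  7.5] F uvw [-2.5  1.1 -7.9]
```

Call:
apply_moves([
  [-1,0,-0.0011,0.0016,0],
  [-1,0,-0.0011,0.0016,0],
  [-1,0,0,0,0],
])

```text
t: 17.8
eef_pos: [0.5219, 0.2141, 0.0827]
ee_rot: [-3.141, -0.0, -1.807]
force: [5.8, -0.3, -9.6]
width: 0.0356
```

```bash
python3 off.py
```

```text
t 17.8 pos [0.5219 0.2141 0.0827] rot [-3.1412e+00 -3.0000e-04 -1.8074e+00] F [ 5.8 -0.3 -9.6] w 0.0356 q [ 0.74  0.29 -0.4   0.   -0.89 -0.97]
off mm u,v,w [-0.2  0.5  2.3] F uvw [ -0.8   1.1 -11.2]
```

Call:
apply_moves([
  [-1,0,-0.0006,0.0008,0],
  [-1,0,0,0,0],
])

```text
t: 17.97
eef_pos: [0.5223, 0.2139, 0.0821]
ee_rot: [-3.141, -0.0, -1.808]
force: [5.6, -1.3, -10.9]
width: 0.0351
```

Call:
apply_moves([
  [-1,0,-0.0006,0.0008,0],
  [-1,0,0,0,0],
])

```text
t: 18.13
eef_pos: [0.5227, 0.2138, 0.0814]
ee_rot: [-3.142, -0.0, -1.807]
force: [6.8, -1.5, -11.2]
width: 0.0357
```

```bash
python3 off.py
```

```text
t 18.13 pos [0.5227 0.2138 0.0814] rot [-3.1415e+00 -4.0000e-04 -1.8074e+00] F [  6.8  -1.5 -11.2] w 0.0357 q [ 0.73  0.29 -0.4   0.   -0.88 -0.97]
off mm u,v,w [-0.2  0.4  0.7] F uvw [ -0.8   0.1 -13.2]
```

Call:
apply_moves([
  [-0.1,0,0,0,0],
  [0,0,0,0,0],
  [0.1,0,0,0,0],
  [0.15,0,0,0,0],
  [0.15,0,0,0,0],
])

```text
t: 18.55
eef_pos: [0.5223, 0.2141, 0.0824]
ee_rot: [-3.142, 0.0, -1.807]
force: [-0.4, -0.4, 0.0]
width: 0.0498
```

```bash
python3 off.py; python3 held.py; python3 rack.py 18 wrist
```

```text
t 18.55 pos [0.5223 0.2141 0.0824] rot [-3.1415e+00  3.0000e-04 -1.8071e+00] F [-0.4 -0.4  0. ] w 0.0498 q [ 0.74  0.29 -0.4  -0.   -0.89 -0.97]
off mm u,v,w [-0.1  0.7  1.7] F uvw [-0.2 -0.5  0.2]
t 18.55 pos [0.5223 0.2141 0.0824] rot [-3.1415e+00  3.0000e-04 -1.8071e+00] F [-0.4 -0.4  0. ] w 0.0498 q [ 0.74  0.29 -0.4  -0.   -0.89 -0.97]
7520 x max [0.0775 0.0784 0.0789]
0.02 746 top z [0.0434 0.0441 0.0454] y [-0.019   0.0176]
0.025 754 top z [0.0435 0.0443 0.0453] y [-0.0189  0.0175]
0.03 793 top z [0.0435 0.0442 0.0451] y [-0.0194  0.0174]
0.035 815 top z [0.0434 0.0442 0.0456] y [-0.0198  0.0176]
0.04 1144 top z [0.0414 0.043  0.0447] y [-0.0193  0.0167]
0.045 651 top z [0.0368 0.0373 0.0384] y [-0.0138  0.0102]
0.05 586 top z [0.0369 0.0373 0.0389] y [-0.0137  0.0106]
0.055 355 top z [0.0369 0.0377 0.0415] y [-0.0015  0.0105]
0.06 360 top z [0.037  0.0398 0.0417] y [-0.0014  0.0104]
0.065 392 top z [0.0367 0.0377 0.0414] y [-0.0129  0.0108]
0.07 622 top z [0.0354 0.0361 0.0403] y [-0.0129  0.0094]
0.075 302 top z [0.0326 0.0334 0.0342] y [-0.0098  0.0064]
t 18.6 pos [0.5223 0.2141 0.0823] rot [-3.1415e+00  2.0000e-04 -1.8070e+00] F [-0.2  0.5  0.7] w 0.0499 q [ 0.74  0.29 -0.4  -0.   -0.89 -0.97]
wrist board n 42170 slopes(deg) [-0.6   0.19] w0 -0.0558
wrist pair -1 3232 v [-0.0701 -0.0623 -0.0539] w max [0.0138 0.0166]
    lower 1205 u [-0.0257 -0.0132 -0.0086] v [-0.0705 -0.0538]
    upper 2027 u [0.0096 0.0195 0.0249] v [-0.07   -0.0541]
```

View pics/w18.png

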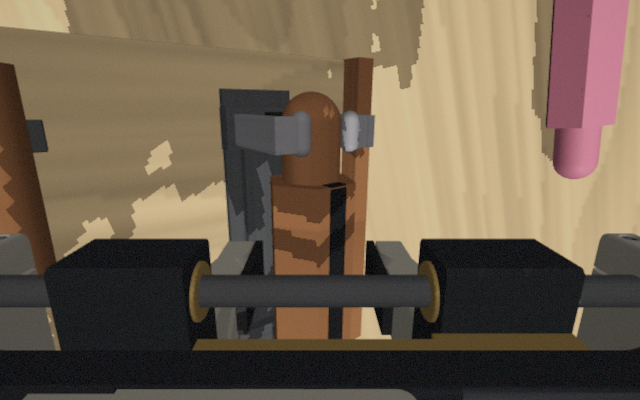

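Call:
apply_moves([
  [0.15,0,-0.0008,-0.005,0],
  [0.15,0,0,-0.01,0],
  [0.15,0,0,-0.02,0],
  [0.15,0,0,-0.03,0],
  [0.15,0,0,-0.04,0],
  [0.15,0,0.01,-0.03,0],
  [0.15,0,0,0,0],
])

```text
t: 19.23
eef_pos: [0.5159, 0.2178, 0.2255]
ee_rot: [-3.133, 0.008, -1.806]
force: [1.1, 0.3, 0.2]
width: 0.0505
```

```bash
python3 off.py
cat > fin.py <<'E'
from h import *
psi=np.radians(-13.6);xl=np.array([np.cos(psi),np.sin(psi),0]);yl=np.array([-np.sin(psi),np.cos(psi),0])
s35,c35=np.sin(np.radians(35)),np.cos(np.radians(35));zs=np.array([-s35*xl[0],-s35*xl[1],c35]);xs=np.cross(yl,zs)
for n in('wrist','side'):
    f=eyes.grab_frame(n);save(n[0]+'f',f['color'] if n=='wrist' else cv2.resize(f['color'][180:310,190:330],None,fx=5.5,fy=4.5,interpolation=cv2.INTER_CUBIC))
    P=pts(f);d=P-[.5232,.2132,.108];L=np.stack([d@xs,d@yl,d@zs],-1)
    hs=cv2.cvtColor(f['color'],cv2.COLOR_RGB2HSV)
    core=(abs(L[...,1])<.09)&(abs(L[...,0])<.03)&(L[...,2]>-.015)&(L[...,2]<.035)
    br=core&(hs[...,0]<16)&(hs[...,1]>90)&(f['color'].max(-1)>50)
    Q=L[br];print(n,len(Q),'v',np.percentile(Q[:,1],[.3,99.7]).round(4))
    T=L[core&(abs(L[...,1])<.04)];
    # fit face: points of grooved face: w highest
    T=T[(T[:,2]>.012)&(T[:,2]<.03)&(abs(T[:,0])<.0085)];
    if len(T)>20:
        co=np.linalg.lstsq(np.c_[T[:,0],T[:,1],np.ones(len(T))],T[:,2],rcond=None)[0];print(' face slopes deg',np.degrees(np.arctan(co[:2])).round(1),'w at 0',co[2].round(4),len(T))
    dk=core&(f['color'].max(-1)<60)&(abs(L[...,1])<.038)&(L[...,2]>.012);D=L[dk]
    if len(D)>10: print(' groove u,w med',np.median(D,0).round(4),'ang from out deg',np.degrees(np.arctan2(np.median(D[:,0]),np.median(D[:,2]))).round(1),len(D))
    N=L[br&(abs(abs(L[...,1])-.048)<.004)];
    if len(N)>10: print(' neck top w',np.percentile(N[:,2],[95,99]).round(4),'u',np.percentile(N[:,0],[1,99]).round(4))
E
python3 fin.py
```

```text
t 19.23 pos [0.5159 0.2178 0.2255] rot [-3.1335  0.0082 -1.8062] F [1.1 0.3 0.2] w 0.0505 q [ 0.75  0.15 -0.22  0.   -1.19 -0.99]
off mm u,v,w [ 76.2   2.8 123.1] F uvw [ 1.   0.5 -0.4]
wrist 5124 v [-0.0767  0.0763]
 face slopes deg [ 3.1 -0. ] w at 0 0.0163 1485
 groove u,w med [-0.0016 -0.0028  0.0163] ang from out deg -5.6 675
 neck top w [0.0114 0.0117] u [-0.0085  0.0125]
side 587 v [-0.0745  0.0801]
 face slopes deg [4.8 0.3] w at 0 0.0172 190
 groove u,w med [-0.0009  0.0015  0.0171] ang from out deg -2.9 66
 neck top w [0.0147 0.0172] u [-0.0115  0.0165]
```

View pics/wf.png

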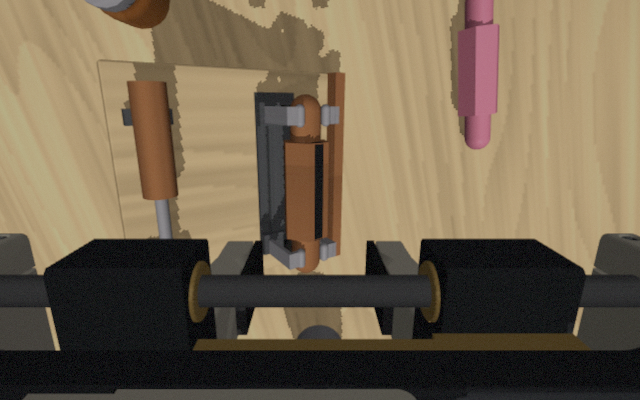

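View pics/sf.png

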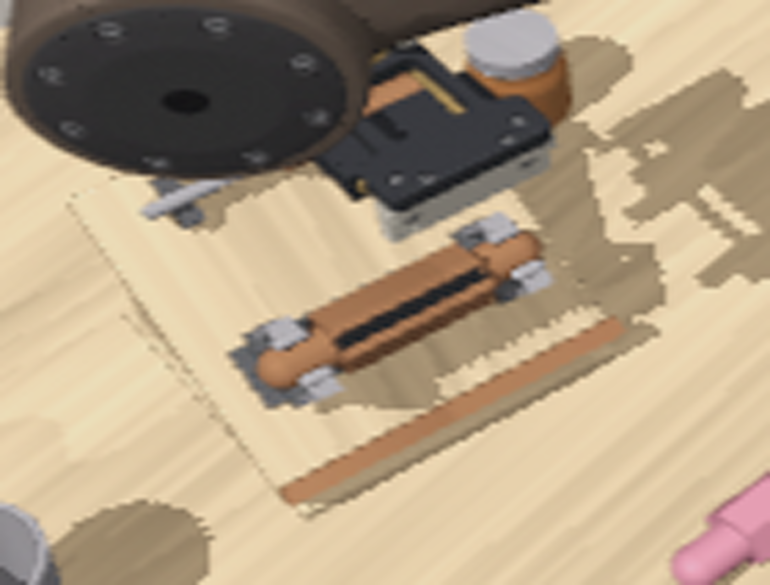

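Call:
apply_moves([
  [0.15,0,0,0,0],
  [0.15,0,0,0,0],
  [0.15,0,0,0,0],
])

```text
t: 19.58
eef_pos: [0.513, 0.2158, 0.2161]
ee_rot: [3.14, -0.002, -1.807]
force: [-0.4, -0.8, 0.5]
width: 0.0503
```

```bash
python3 -c "
from h import *
f=eyes.grab_frame('top');P=pts(f)
for l in('spool','jar','hammer','cup'):
  for o in outline_of(l,f)[:1]: print(l,round(o['score'],2),np.nanmedian(P[o['region']],0).round(3))
print(job.job_done())"
```

```text
spool 0.57 [ 0.426 -0.002  0.067]
jar 0.62 [0.512 0.192 0.121]
hammer 0.74 [ 0.54  -0.469  0.023]
the job is handed in; nothing more can be done
None
```

The stick is home in the free clip with the groove facing out, and the job is handed in at about 19.6 s of the 67 s allowed.

- **Rolling:** I rolled the stick two flats towards the robot with the far finger. The wrist picture showed the groove on top.
- **Grasp:** I tipped it a further 20° or so and closed the fingers, which settled the flats against the pads with the groove about 30° towards the robot.
- **Insertion:** I pushed it in along the clip axis. The force read about 13.5 N at its highest, then reversed as the jaws drew the stick in. I stopped pushing, followed it in to the seat, let go and backed off.

**Last checks before handing in:**
- **Depth:** about 1–2 mm below my estimate of the seat (limit 4 mm).
- **Across the clip:** within about 2 mm (limit 5 mm).
- **Along the clip:** within about 3 mm (limit 12 mm).
- **Groove:** about 3–6° from straight out (limit 15°).
- **Lips and gripper:** the lips are closed over both necks, and the gripper is clear of the stick.

**What failed or disagreed:**
- **First roll attempt:** it passed over the stick, because the real fingertips end about 22 mm short of the reported TCP. I corrected for that afterwards.
- **Bystanders:** the last top picture showed the spool and hammer where they started. It missed the cup, and its "jar" match was really something on the rack. I saw the jar standing beside the rack in the last side picture but did not measure it. I did not check the cup's position again. The arm never went near the cup.

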